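# Sort compressor mounts by spring and put them away

### The arm

A 6-joint arm with a two-finger parallel gripper is mounted at the origin on the work surface. World frame = base frame: x ahead of the robot, y to its left, z up, the work surface at z = 0. Lengths are in m, angles in rad, forces in N, time in s.
With the tool pointing down it reaches from about 0.25 to 0.725 m from the base axis. Payload 4 kg.
Tool frame: the origin (TCP) lies midway between the tips of the shut fingers; the grasp point (between the pads) lies 19 mm behind it; z points along the fingers, y is the line along which they close (so a half turn about z gives the same grasp; the last joint's range is limited). The gripper opens to 85 mm and grips with 20 to 120 N. Pads are 22 mm wide; open, the fingers measure 114 mm over their backs; the gripper's body (76 mm by 85 mm) begins 54 mm behind the grasp point. The pads swing forward as they close: fully open they stand 13 mm farther back than shut.
Start: joints at [-1.217, 0.241, 0.005, 1.335, 0, 1.571], TCP at [0.173, -0.469, 0.231] pointing down, gripper open.
Joint ranges: [-2.72, 2.72], [-1.05, 1.87], [-1.09, 1.28], [-1.99, 2.15], [-1.42, 1.44], [-3.14, 3.14]. Speed limits (rad/s): [2.79, 2.79, 3.14, 3.14, 3.14, 3.14].

### API

Orientations are given as a rotation vector (axis times angle).
In Python, from workcell import arm gives the robot as it stands.
- The arm moves only by the tool carry_out, never from a script. Its argument "moves" is a list of rows, each an object with "angular": the turn, a rotation vector about the tool's x, y, z in degrees, a list of three; "travel": the shift along the tool's x, y, z in m, a list of three; "claw": the gripper's target within -1 to 1 (fully open at 1, half-way at 0, shut at -1). In form: [{"angular": [rx, ry, rz], "travel": [dx, dy, dz], "claw": claw}, ...]. A call has exactly 8 rows; each row shifts and turns the commanded pose from where the row before left it, along the tool's axes as they then stand; what a row does not reach is not made up. A row lasts 1/12 s, in which the tool goes at most 41.7 mm and 7.16 degrees, less where a joint would pass 70% of its speed; a pose out of reach is approached as far as the arm can. A call is refused whole if a number of a shift passes 0.0417 or a number of a turn 7.16, either way. A call with a gripper value outside its range is refused whole. The fingers move at their own pace and stop on an object; "force" is the grip in N (left out, the last holds). Time passes only in rows, so rows that do not move let the fingers close, or fill a call up. It gives the time, the measured TCP pose, the force, the opening and the grip force at its end, in the units of the state.
- arm.state(): the state, without advancing time (a new reading comes with each control period).
- arm.get_image(name): name is "scene" or "top" or "wrist"; returns the picture (420x560x3 uint8, red, green, blue); there is no depth.
- arm.get_calibration(name): a dict with "fx", "fy", "cx", "cy" (pixels), "dist_coeffs" ([k1, k2, p1, p2, k3] as OpenCV has them; the pictures are not rectified), "rvec" (rotation vector, rad) and "tvec" (3), from world to camera coordinates, as OpenCV has them. Camera axes: x right, y down, z forward; pixel columns grow to the right and rows downward; lengths in m; the calibration is good to about 2 mm. A picture is of the moment at which its call begins: read the wrist's pose just before it. get_calibration takes no time and is no camera call; for the wrist camera it gives the pose at the moment of the call.
- arm.close_job(): hands the job in; it is judged then, once.
The state is a dict: "time_s": time; "joints": joint angles; "joint_velocities": joint speeds; "joint_efforts": joint torques, N m; "ee_pos": TCP position; "ee_rot": TCP orientation; "wrist_force": force on the tool from outside, world axes, zero at the start; "torque": the same for the moment, N m; "width": finger opening in m; "finger_force": force on a finger pad.
Only numpy, scipy, OpenCV 4.12 (cv2) and the standard library are available. Lean on these libraries where they do the work, as an engineer would, in place of code of your own. Each camera call takes 0.05 s, during which the arm holds its last target. There are 200 camera calls.

### The job

The anti-vibration mounts standing on the bench look alike, but some have a strong spring and some a weak one: press them foot-down on the steel block to feel which is which. Find the lidded tub that holds the compressor's yellow bracket and put the strong mounts in with it; put the weak ones in the red tray. Finish with all three tubs closed by their lids, and leave the jar, the roll of tape and the mug where they are.

Things in the scene. Friction and masses are not known exactly. Their poses are not given: they have to be found in the camera images.
- mount_a: an anti-vibration mount, upright on its sprung foot: zinc cup 36 mm across, 14 to 38 mm above the underside of the foot (grip it there), small nut and stud to 45 mm; origin: centre of the foot's underside with the spring let out, z up along the mount. 0.12 kg. May be absent. All look alike: a strong one takes 3.4 N to start and about 10 N to push in 4 mm (17 N at the full 8 mm), a weak one 1.4 N to start and about 3 N at 4 mm (5 N at 8 mm)
- foot_a (a joint): how far the rubber foot of mount_a (35 mm across) is pushed into its cup, m: 0 let out, 0.008 fully in; springs back
- mount_b: an anti-vibration mount, upright on its sprung foot: zinc cup 36 mm across, 14 to 38 mm above the underside of the foot (grip it there), small nut and stud to 45 mm; origin: centre of the foot's underside with the spring let out, z up along the mount. 0.12 kg. May be absent. All look alike: a strong one takes 3.4 N to start and about 10 N to push in 4 mm (17 N at the full 8 mm), a weak one 1.4 N to start and about 3 N at 4 mm (5 N at 8 mm)
- foot_b (a joint): how far the rubber foot of mount_b (35 mm across) is pushed into its cup, m: 0 let out, 0.008 fully in; springs back
- mount_c: an anti-vibration mount, upright on its sprung foot: zinc cup 36 mm across, 14 to 38 mm above the underside of the foot (grip it there), small nut and stud to 45 mm; origin: centre of the foot's underside with the spring let out, z up along the mount. 0.12 kg. May be absent. All look alike: a strong one takes 3.4 N to start and about 10 N to push in 4 mm (17 N at the full 8 mm), a weak one 1.4 N to start and about 3 N at 4 mm (5 N at 8 mm)
- foot_c (a joint): how far the rubber foot of mount_c (35 mm across) is pushed into its cup, m: 0 let out, 0.008 fully in; springs back
- mount_d: an anti-vibration mount, upright on its sprung foot: zinc cup 36 mm across, 14 to 38 mm above the underside of the foot (grip it there), small nut and stud to 45 mm; origin: centre of the foot's underside with the spring let out, z up along the mount. 0.12 kg. May be absent. All look alike: a strong one takes 3.4 N to start and about 10 N to push in 4 mm (17 N at the full 8 mm), a weak one 1.4 N to start and about 3 N at 4 mm (5 N at 8 mm)
- foot_d (a joint): how far the rubber foot of mount_d (35 mm across) is pushed into its cup, m: 0 let out, 0.008 fully in; springs back
- mount_e: an anti-vibration mount, upright on its sprung foot: zinc cup 36 mm across, 14 to 38 mm above the underside of the foot (grip it there), small nut and stud to 45 mm; origin: centre of the foot's underside with the spring let out, z up along the mount. 0.12 kg. May be absent. All look alike: a strong one takes 3.4 N to start and about 10 N to push in 4 mm (17 N at the full 8 mm), a weak one 1.4 N to start and about 3 N at 4 mm (5 N at 8 mm)
- foot_e (a joint): how far the rubber foot of mount_e (35 mm across) is pushed into its cup, m: 0 let out, 0.008 fully in; springs back
- tub_a: grey tub, fixed, lidded at the start: outside 110 x 130 (its x, y) x 60 mm high, walls and floor 3 mm; origin: centre of its underside. One tub of the three (any) holds the yellow L bracket (72 mm long, flat on the floor at the +x wall, seen only by camera with the lid off), the others a steel clip and a black fitting. Three mounts fit in a row along y, 41 mm apart, 8 mm to the -x side of the middle
- lid_a: blue loose lid, 0.08 kg: plate 116 x 136 x 4 mm; a plug 96 x 116 mm reaches 6 mm down into the tub (4 mm play each way); on top a bar handle 14 mm wide (x), 60 mm long (y), rising from 4 to 34 mm; origin: centre of the plate's underside, 60 mm above the tub's underside when on; z up. All lids fit all tubs, also half a turn round. The bench beyond the +y end of the row of tubs is kept clear to lay a lid down
- tub_b: grey tub, fixed, lidded at the start: outside 110 x 130 (its x, y) x 60 mm high, walls and floor 3 mm; origin: centre of its underside. One tub of the three (any) holds the yellow L bracket (72 mm long, flat on the floor at the +x wall, seen only by camera with the lid off), the others a steel clip and a black fitting. Three mounts fit in a row along y, 41 mm apart, 8 mm to the -x side of the middle
- lid_b: blue loose lid, 0.08 kg: plate 116 x 136 x 4 mm; a plug 96 x 116 mm reaches 6 mm down into the tub (4 mm play each way); on top a bar handle 14 mm wide (x), 60 mm long (y), rising from 4 to 34 mm; origin: centre of the plate's underside, 60 mm above the tub's underside when on; z up. All lids fit all tubs, also half a turn round. The bench beyond the +y end of the row of tubs is kept clear to lay a lid down
- tub_c: grey tub, fixed, lidded at the start: outside 110 x 130 (its x, y) x 60 mm high, walls and floor 3 mm; origin: centre of its underside. One tub of the three (any) holds the yellow L bracket (72 mm long, flat on the floor at the +x wall, seen only by camera with the lid off), the others a steel clip and a black fitting. Three mounts fit in a row along y, 41 mm apart, 8 mm to the -x side of the middle
- lid_c: blue loose lid, 0.08 kg: plate 116 x 136 x 4 mm; a plug 96 x 116 mm reaches 6 mm down into the tub (4 mm play each way); on top a bar handle 14 mm wide (x), 60 mm long (y), rising from 4 to 34 mm; origin: centre of the plate's underside, 60 mm above the tub's underside when on; z up. All lids fit all tubs, also half a turn round. The bench beyond the +y end of the row of tubs is kept clear to lay a lid down
- block: steel bench block 100 x 100 x 12 mm, fixed, to press the mounts on; origin: centre of its underside
- tray: open red tray 120 x 120 x 28 mm, fixed, walls and floor 4 mm; origin: centre of its underside
- screw_jar: bystander: glass jar 60 mm across, 75 mm tall; origin at the centre of its underside
- tape_roll: bystander: yellow roll of tape lying flat, 84 mm across, 24 mm tall; origin at the centre of its underside
- mug: bystander: blue mug 80 mm across, 90 mm tall; origin at the centre of its underside

How it is judged:
On the way:
1. a mount is pressed foot-down on the steel block, its foot at least 2 mm in (((value of joint foot_a above 0.002 m and contact force between mount_a and block above 1.2 N) or (value of joint foot_b above 0.002 m and contact force between mount_b and block above 1.2 N) or (value of joint foot_c above 0.002 m and contact force between mount_c and block above 1.2 N) or (value of joint foot_d above 0.002 m and contact force between mount_d and block above 1.2 N) or (value of joint foot_e above 0.002 m and contact force between mount_e and block above 1.2 N))), for 0.1 s.
At the end, for the whole second after the job is handed in: Every strong mount lies or stands at rest inside the tub with the yellow bracket and every weak one inside the red tray; each of the three tubs is closed by a lid, centred within 8 mm, level and down on the rim (within 3 mm) (x of mount_a in the frame of tub_b between -0.055 and 0.055 m and y of mount_a in the frame of tub_b between -0.065 and 0.065 m and z of each of mount_a, mount_c, mount_d in the frame of tub_b below 0.045 m and linear speed of each of mount_a, mount_c, mount_d, mount_b, mount_e below 0.03 m/s and x of mount_c in the frame of tub_b between -0.055 and 0.055 m and y of mount_c in the frame of tub_b between -0.065 and 0.065 m and x of mount_d in the frame of tub_b between -0.055 and 0.055 m and y of mount_d in the frame of tub_b between -0.065 and 0.065 m and x of mount_b in the frame of tray between -0.062 and 0.062 m and y of mount_b in the frame of tray between -0.062 and 0.062 m and z of each of mount_b, mount_e in the frame of tray below 0.045 m and x of mount_e in the frame of tray between -0.062 and 0.062 m and y of mount_e in the frame of tray between -0.062 and 0.062 m and ((horizontal distance between lid_a and tub_a below 0.008 m and z of lid_a in the frame of tub_a between 0.055 and 0.063 m and angle between lid_a's own z axis and vertical below 0.06 rad and linear speed of lid_a below 0.03 m/s) or (horizontal distance between lid_b and tub_a below 0.008 m and z of lid_b in the frame of tub_a between 0.055 and 0.063 m and angle between lid_b's own z axis and vertical below 0.06 rad and linear speed of lid_b below 0.03 m/s) or (horizontal distance between lid_c and tub_a below 0.008 m and z of lid_c in the frame of tub_a between 0.055 and 0.063 m and angle between lid_c's own z axis and vertical below 0.06 rad and linear speed of lid_c below 0.03 m/s)) and ((horizontal distance between lid_a and tub_b below 0.008 m and z of lid_a in the frame of tub_b between 0.055 and 0.063 m and angle between lid_a's own z axis and vertical below 0.06 rad and linear speed of lid_a below 0.03 m/s) or (horizontal distance between lid_b and tub_b below 0.008 m and z of lid_b in the frame of tub_b between 0.055 and 0.063 m and angle between lid_b's own z axis and vertical below 0.06 rad and linear speed of lid_b below 0.03 m/s) or (horizontal distance between lid_c and tub_b below 0.008 m and z of lid_c in the frame of tub_b between 0.055 and 0.063 m and angle between lid_c's own z axis and vertical below 0.06 rad and linear speed of lid_c below 0.03 m/s)) and ((horizontal distance between lid_a and tub_c below 0.008 m and z of lid_a in the frame of tub_c between 0.055 and 0.063 m and angle between lid_a's own z axis and vertical below 0.06 rad and linear speed of lid_a below 0.03 m/s) or (horizontal distance between lid_b and tub_c below 0.008 m and z of lid_b in the frame of tub_c between 0.055 and 0.063 m and angle between lid_b's own z axis and vertical below 0.06 rad and linear speed of lid_b below 0.03 m/s) or (horizontal distance between lid_c and tub_c below 0.008 m and z of lid_c in the frame of tub_c between 0.055 and 0.063 m and angle between lid_c's own z axis and vertical below 0.06 rad and linear speed of lid_c below 0.03 m/s))); the robot touches nothing.
It fails at once if the screw jar is shifted more than 3 cm (distance of screw_jar from where it was at the start of the episode above 0.03 m).
It fails at once if the tape roll is shifted more than 3 cm (distance of tape_roll from where it was at the start of the episode above 0.03 m).
It fails at once if the mug is shifted more than 3 cm (distance of mug from where it was at the start of the episode above 0.03 m).
Of mount_a, mount_b, mount_c, mount_d, mount_e only 3 to 4 are there at a start; the rules pass over those that are not, and their reading is None.
At some moment in a run one of mount_a, mount_b, mount_c, mount_d, mount_e may be knocked a few centimetres aside while the robot is not near it.
Once in a run the grip may slacken for a moment while it holds something.
It also fails if it takes over 210 s, if anything falls off the work surface, if the arm or the gripper's body presses on something with over 40 N, if the wrist force passes 120 N, or if a joint passes its speed limit or range.

## Working session

There is one attempt and no reset: what is moved stays moved. The work goes in short steps, Python scripts to look and compute and a tool call to move; the robot and the scene stay as the last step left them, time stands still between calls to the robot, and variables do not carry over. Pictures are saved under pics/ and viewed, at most 14 in all, crops included, and the job is handed in when it is done.

Besides the shell and the picture viewer there is one more tool, called after "Request:" as name(argument=value, ...) on one line, values as JSON. carry_out: Moves the arm, as the interface text tells. Its arguments: {"type":"object","properties":{"moves":{"type":"array","items":{"type":"object","properties":{"angular":{"type":"array","items":{"type":"number"}},"travel":{"type":"array","items":{"type":"number"}},"claw":{"type":"number"}}}},"force":{"type":"number"}},"required":["moves"]}

```bash
mkdir -p pics
cat > h.py <<'E'
import numpy as np, cv2
from workcell import arm
def ray(name,uv,z,cal=None):
    c=cal or arm.get_calibration(name)
    K=np.array([[c["fx"],0,c["cx"]],[0,c["fy"],c["cy"]],[0,0,1]],float)
    p=cv2.undistortPoints(np.array(uv,float).reshape(-1,1,2),K,np.array(c["dist_coeffs"],float)).reshape(-1,2)
    R=cv2.Rodrigues(np.array(c["rvec"],float))[0];t=np.array(c["tvec"],float)
    o=-R.T@t; d=np.c_[p,np.ones(len(p))]@R
    return o+d*((z-o[2])/d[:,2])[:,None]
def snap(name,fn):
    im=arm.get_image(name); cv2.imwrite("pics/"+fn,cv2.cvtColor(im,cv2.COLOR_RGB2BGR)); return im
E
python3 - <<'E'
from h import *
snap("top","top1.png");snap("scene","scene1.png")
for n in("top","scene"):
    c=arm.get_calibration(n);R=cv2.Rodrigues(np.array(c["rvec"]))[0];print(n,c["fx"],-R.T@np.array(c["tvec"]))
s=arm.state();print(s["ee_pos"],s["ee_rot"],s["wrist_force"],s["width"],s["time_s"])
E
```

```text
top 412.20718203567424 [ 0.38315135 -0.05577666  1.28769734]
scene 505.1572300274058 [1.13904883 0.511047   0.88508031]
[ 0.17303075 -0.46852068  0.23051679] [-3.09077249e+00 -5.52520705e-01  5.51125516e-04] [ 0.29199757  0.01316923 -0.42516381] 0.08562623185546624 0.1
```

View pics/top1.png

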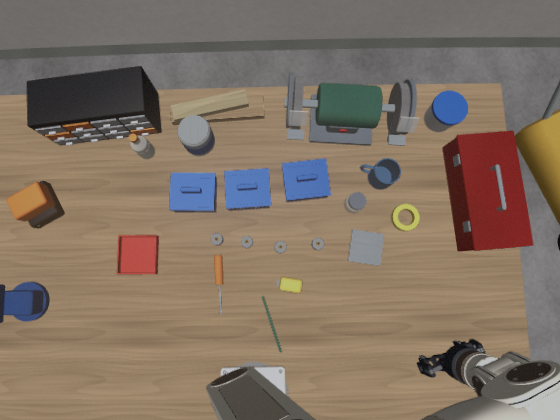

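View pics/scene1.png

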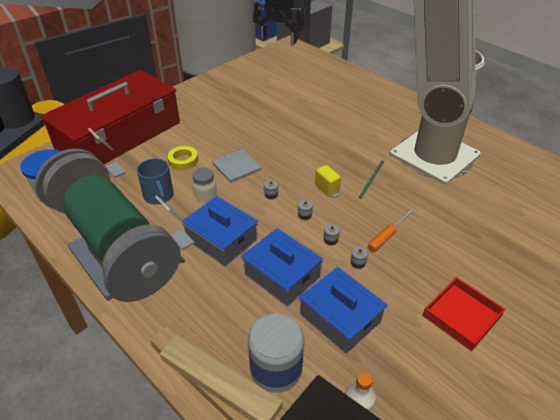

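The top view (up = +x, left = +y) shows three blue-lidded tubs at about (193,192), (248,189) and (306,180). There are four mounts at (217,239), (247,242), (281,247) and (318,243). The block is at (367,247), the tray at (138,255), and the jar, mug and tape are on the right. Next I measure these positions.

```bash
cat >> h.py <<'E'
def rects(name,im,mask,z,amin=200,cal=None):
    out=[]
    for c in cv2.findContours(mask.astype(np.uint8),cv2.RETR_EXTERNAL,cv2.CHAIN_APPROX_NONE)[0]:
        if cv2.contourArea(c)<amin: continue
        P=ray(name,c.reshape(-1,2),z,cal)[:,:2].astype(np.float32)
        (x,y),(w,h),a=cv2.minAreaRect(P); out.append((c.reshape(-1,2).mean(0).round(),round(x,4),round(y,4),round(w,4),round(h,4),round(a,1)))
    return out
E
python3 - <<'E'
from h import *
im=cv2.cvtColor(cv2.imread("pics/top1.png"),cv2.COLOR_BGR2RGB)
hsv=cv2.cvtColor(im,cv2.COLOR_RGB2HSV);H,S,V=[hsv[...,i].astype(int) for i in range(3)]
roi=np.zeros(H.shape,bool);roi[150:300,110:390]=1
print("lids");[print(r) for r in rects("top",im,roi&(H>105)&(H<130)&(S>150),.064,800)]
print("tray");[print(r) for r in rects("top",im,roi&((H<6)|(H>174))&(S>150),.028,800)]
roi2=roi.copy();roi2[:225]=0
g=cv2.morphologyEx((roi2&(S<60)).astype(np.uint8),cv2.MORPH_OPEN,np.ones((3,3)))
print("grey z.012");[print(r) for r in rects("top",im,g,.012,30)]
print("grey z.038");[print(r) for r in rects("top",im,g,.038,30)]
print(ray("top",[(217,239),(247,242),(281,247),(318,243)],.042).round(3))
print("jar",ray("top",[(356,202)],.075).round(3),"mug",ray("top",[(386,173)],.09).round(3),"tape",ray("top",[(406,217)],.024).round(3),"yellow",ray("top",[(291,285)],.03).round(3), "can",ray("top",[(195,131)],.1))
E
```

```text
lids
tray
(array([135., 255.]), 0.4372, 0.3464, 0.1228, 0.1161, 89.4)
grey z.012
(array([280., 246.]), 0.4519, -0.0912, 0.0371, 0.0339, 88.7)
(array([318., 243.]), 0.4602, -0.2074, 0.0341, 0.0372, 87.9)
(array([246., 241.]), 0.4712, 0.012, 0.0341, 0.0372, 89.1)
(array([216., 239.]), 0.4809, 0.1065, 0.0375, 0.0341, 88.8)
(array([366., 247.]), 0.4444, -0.3567, 0.1033, 0.1032, 79.8)
grey z.038
(array([280., 246.]), 0.4505, -0.0905, 0.0363, 0.0332, 88.7)
(array([318., 243.]), 0.4586, -0.2043, 0.0334, 0.0364, 87.9)
(array([246., 241.]), 0.4694, 0.0106, 0.0334, 0.0364, 89.1)
(array([216., 239.]), 0.4789, 0.1031, 0.0367, 0.0334, 88.8)
(array([366., 247.]), 0.4431, -0.3505, 0.1012, 0.1011, 79.8)
[[ 0.477  0.1    0.042]
 [ 0.466  0.009  0.042]
 [ 0.449 -0.093  0.042]
 [ 0.458 -0.205  0.042]]
jar [[ 0.576 -0.32   0.075]] mug [[ 0.659 -0.411  0.09 ]] tape [[ 0.533 -0.484  0.024]] yellow [[ 0.335 -0.121  0.03 ]] can [[0.7987178  0.15764274 0.1       ]]
```

Run:
```python
from h import *
im=cv2.cvtColor(cv2.imread("pics/top1.png"),cv2.COLOR_BGR2RGB)
hsv=cv2.cvtColor(im,cv2.COLOR_RGB2HSV);H,S,V=[hsv[...,i].astype(int) for i in range(3)]
print(hsv[200,180],hsv[200,245],hsv[190,300],hsv[189,193])
roi=np.zeros(H.shape,bool);roi[150:220,150:345]=1
m=cv2.morphologyEx((roi&(H>105)&(H<135)&(S>120)&(V>90)).astype(np.uint8),cv2.MORPH_CLOSE,np.ones((5,5)))
[print(r) for r in rects("top",im,m,.064,500)]
m=roi&(H>105)&(H<135)&(S>120)&(V<135)&(V>60)
print(sorted(set(V[180:205,175:212].ravel())))
```

```text
[109 130 187] [109 135 185] [109 139 181] [109 133 184]
(array([192., 191.]), 0.6226, 0.1725, 0.1339, 0.111, 88.6)
(array([247., 188.]), 0.6274, 0.0055, 0.1134, 0.1321, 2.6)
(array([306., 179.]), 0.6512, -0.1727, 0.1141, 0.1332, 5.5)
[np.int64(84), np.int64(86), np.int64(87), np.int64(88), np.int64(89), np.int64(90), np.int64(92), np.int64(93), np.int64(100), np.int64(101), np.int64(105), np.int64(106), np.int64(123), np.int64(125), np.int64(133), np.int64(144), np.int64(145), np.int64(146), np.int64(147), np.int64(148), np.int64(149), np.int64(152), np.int64(153), np.int64(157), np.int64(158), np.int64(159), np.int64(163), np.int64(164), np.int64(170), np.int64(171), np.int64(173), np.int64(174), np.int64(175), np.int64(176), np.int64(177), np.int64(178), np.int64(179), np.int64(180), np.int64(181), np.int64(182), np.int64(183), np.int64(184), np.int64(185), np.int64(186), np.int64(187), np.int64(188), np.int64(189)]
```

Request:
carry_out(moves=[{"angular": [0, 0, -7], "travel": [0, 0, 0], "claw": 1}, {"angular": [0, 0, -7], "travel": [0, 0, 0], "claw": 1}, {"angular": [0, 0, -7], "travel": [0, 0, 0], "claw": 1}, {"angular": [0, 0, -7], "travel": [0, 0, 0], "claw": 1}, {"angular": [0, 0, -7], "travel": [0, 0, 0], "claw": 1}, {"angular": [0, 0, -7], "travel": [0, 0, 0], "claw": 1}, {"angular": [0, 0, -7], "travel": [0, 0, 0], "claw": 1}, {"angular": [0, 0, -7], "travel": [0, 0, 0], "claw": 1}], force=60)

```text
time_s: 0.77
ee_pos: [0.1731, -0.4687, 0.2308]
ee_rot: [-2.464, -1.947, -0.001]
wrist_force: [0.2, 0.7, -0.3]
width: 0.0856
finger_force: 0.0
```

Request:
carry_out(moves=[{"angular": [0, 0, -6.8], "travel": [0, 0, 0], "claw": 0.2}, {"angular": [0, 0, -6.8], "travel": [0, 0, 0], "claw": 0.2}, {"travel": [0.0237, 0.0227, 0], "angular": [0, 0, 0], "claw": 0.2}, {"travel": [0.0237, 0.0227, 0], "angular": [0, 0, 0], "claw": 0.2}, {"travel": [0.0237, 0.0227, 0], "angular": [0, 0, 0], "claw": 0.2}, {"travel": [0.0237, 0.0227, 0], "angular": [0, 0, 0], "claw": 0.2}, {"travel": [0.0237, 0.0227, 0], "angular": [0, 0, 0], "claw": 0.2}, {"travel": [0.0237, 0.0227, 0], "angular": [0, 0, 0], "claw": 0.2}])

```text
time_s: 1.43
ee_pos: [0.3103, -0.3257, 0.2309]
ee_rot: [-2.224, -2.218, -0.0]
wrist_force: [1.1, -1.2, 0.5]
width: 0.051
finger_force: 0.0
```

Request:
carry_out(moves=[{"travel": [0.0237, 0.0227, 0], "angular": [0, 0, 0], "claw": 0.2}, {"travel": [0.0237, 0.0227, 0], "angular": [0, 0, 0], "claw": 0.2}, {"travel": [0.0237, 0.0227, 0], "angular": [0, 0, 0], "claw": 0.2}, {"travel": [0.0237, 0.0227, 0], "angular": [0, 0, 0], "claw": 0.2}, {"travel": [0.0237, 0.0227, 0], "angular": [0, 0, 0], "claw": 0.2}, {"travel": [0.0237, 0.0227, 0], "angular": [0, 0, 0], "claw": 0.2}, {"travel": [0.0237, 0.0227, 0], "angular": [0, 0, 0], "claw": 0.2}, {"travel": [0.0237, 0.0227, 0], "angular": [0, 0, 0], "claw": 0.2}])

```text
time_s: 2.1
ee_pos: [0.4924, -0.1364, 0.2309]
ee_rot: [-2.223, -2.219, 0.001]
wrist_force: [0.7, -0.4, -0.6]
width: 0.0513
finger_force: 0.0
```

Request:
carry_out(moves=[{"travel": [0.0237, 0.0227, 0], "angular": [0, 0, 0], "claw": 0.2}, {"travel": [0.0237, 0.0227, 0], "angular": [0, 0, 0], "claw": 0.2}, {"travel": [0.0237, 0.0227, 0], "angular": [0, 0, 0], "claw": 0.2}, {"travel": [0.0237, 0.0227, 0], "angular": [0, 0, 0], "claw": 0.2}, {"travel": [0.0237, 0.0227, 0], "angular": [0, 0, 0], "claw": 0.2}, {"travel": [0.0237, 0.0227, 0], "angular": [0, 0, 0], "claw": 0.2}, {"travel": [0, 0, 0], "angular": [0, 0, -2.4], "claw": 0.2}, {"travel": [0, 0, 0], "angular": [0, 0, 0], "claw": 0.2}])

```text
time_s: 2.77
ee_pos: [0.6287, 0.0057, 0.2294]
ee_rot: [-2.172, -2.268, 0.003]
wrist_force: [-0.1, 0.3, -0.9]
width: 0.0514
finger_force: 0.0
```

Run:
```python
from h import *
im=snap("wrist","w1.png")
c=arm.get_calibration("wrist");R=cv2.Rodrigues(np.array(c["rvec"]))[0];print(c["fx"],-R.T@np.array(c["tvec"]),R)
```

```text
344.7546044000402 [0.6256916  0.08552038 0.37218539] [[ 0.99916602  0.04075138 -0.00256853]
 [ 0.0394851  -0.94826293  0.31502117]
 [ 0.01040191 -0.31485986 -0.94908117]]
```

View pics/w1.png

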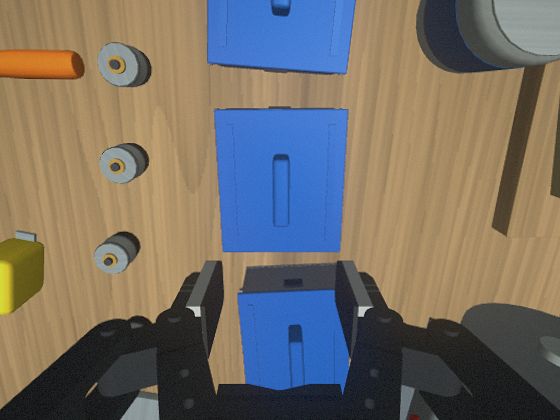

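The wrist view (image up = +y) shows the middle lid with its handle at about (281,190). The outer lids are above and below it, and three mounts are on the left at (122,64), (120,163) and (113,253).

Run:
```python
from h import *
im=cv2.cvtColor(cv2.imread("pics/w1.png"),cv2.COLOR_BGR2RGB)
hsv=cv2.cvtColor(im,cv2.COLOR_RGB2HSV);H,S,V=[hsv[...,i].astype(int) for i in range(3)]
m=((H>100)&(H<130)&(S>100)&(V>70)).astype(np.uint8);m[258:]=0;m[:85]=0
m=cv2.morphologyEx(m,cv2.MORPH_CLOSE,np.ones((9,9)))
print(rects("wrist",im,m,.064,3000))
print(ray("wrist",[(281,159),(281,224),(281,190)],.094).round(4))
print("mounts nut",ray("wrist",[(115,64),(116,166),(109,261)],.045).round(4))
```

```text
[(array([281., 178.]), 0.6299, 0.0038, 0.1152, 0.1346, 2.5)]
[[ 0.6288  0.0334  0.094 ]
 [ 0.6312 -0.0232  0.094 ]
 [ 0.6299  0.0073  0.094 ]]
mounts nut [[ 0.4811  0.1013  0.045 ]
 [ 0.4717  0.0107  0.045 ]
 [ 0.4537 -0.0913  0.045 ]]
```

Request:
carry_out(moves=[{"travel": [0, 0, 0.0265], "angular": [0, 0, 0], "claw": 0.2}, {"travel": [0, 0, 0.0265], "angular": [0, 0, 0], "claw": 0.2}, {"travel": [0, 0, 0.0265], "angular": [0, 0, 0], "claw": 0.2}, {"travel": [0, 0, 0.0265], "angular": [0, 0, 0], "claw": 0.2}, {"travel": [0, 0.001, 0.0265], "angular": [0, 0, 0], "claw": 0.2}, {"travel": [0, 0, 0.0265], "angular": [0, 0, 0], "claw": 0.2}, {"travel": [0, 0, 0], "angular": [0, 0, 0], "claw": 0.2}, {"travel": [0, 0, 0], "angular": [0, 0, 0], "claw": -1}])

```text
time_s: 3.48
ee_pos: [0.6272, 0.0029, 0.0712]
ee_rot: [-2.177, -2.26, 0.005]
wrist_force: [0.4, 0.6, 0.6]
width: 0.0405
finger_force: 0.0
```

Request:
carry_out(moves=[{"travel": [0, 0, 0], "angular": [0, 0, 0], "claw": -1}, {"travel": [0, 0, 0], "angular": [0, 0, 0], "claw": -1}, {"travel": [0, 0, 0], "angular": [0, 0, 0], "claw": -1}, {"travel": [0, 0, 0], "angular": [0, 0, 0], "claw": -1}, {"travel": [0, 0, 0], "angular": [0, 0, 0], "claw": -1}, {"travel": [0, 0, -0.005], "angular": [0, 0, 0], "claw": -1}, {"travel": [0, 0, -0.01], "angular": [0, 0, 0], "claw": -1}, {"travel": [0, 0, -0.01], "angular": [0, 0, 0], "claw": -1}])

```text
time_s: 4.15
ee_pos: [0.6289, 0.0041, 0.0979]
ee_rot: [-2.176, -2.265, 0.001]
wrist_force: [0.3, -0.1, -0.4]
width: 0.0124
finger_force: 60.5
```

Request:
carry_out(moves=[{"travel": [0, 0, -0.031], "angular": [0, 0, 0], "claw": -1}, {"travel": [0, 0, -0.031], "angular": [0, 0, 0], "claw": -1}, {"travel": [0.0278, -0.0037, 0], "angular": [0, 0, 0], "claw": -1}, {"travel": [0.0278, -0.0037, 0], "angular": [0, 0, 0], "claw": -1}, {"travel": [0.0278, -0.0037, 0], "angular": [0, 0, 0], "claw": -1}, {"travel": [0.0278, -0.0037, 0], "angular": [0, 0, 0], "claw": -1}, {"travel": [0.0278, -0.0037, 0], "angular": [0, 0, 0], "claw": -1}, {"travel": [0.0278, -0.0037, 0], "angular": [0, 0, 0], "claw": -1}])

```text
time_s: 4.82
ee_pos: [0.6003, 0.1711, 0.1605]
ee_rot: [2.177, 2.265, 0.001]
wrist_force: [-0.2, 0.2, 0.3]
width: 0.0123
finger_force: 60.6
```

Request:
carry_out(moves=[{"travel": [0.0278, -0.0037, 0], "angular": [0, 0, 0], "claw": -1}, {"travel": [0.0278, -0.0037, 0], "angular": [0, 0, 0], "claw": -1}, {"travel": [0.0278, -0.0037, 0], "angular": [0, 0, 0], "claw": -1}, {"travel": [0.0278, -0.0037, 0], "angular": [0, 0, 0], "claw": -1}, {"travel": [0.0278, -0.0037, 0], "angular": [0, 0, 0], "claw": -1}, {"travel": [0.0278, -0.0037, 0], "angular": [0, 0, 0], "claw": -1}, {"travel": [0, 0, 0], "angular": [0, 0, 0], "claw": -1}, {"travel": [0, 0, 0], "angular": [0, 0, 0], "claw": -1}])

```text
time_s: 5.48
ee_pos: [0.5711, 0.3375, 0.1599]
ee_rot: [2.173, 2.268, 0.001]
wrist_force: [-0.0, -0.4, -0.2]
width: 0.0124
finger_force: 60.6
```

Run:
```python
from h import *
im=arm.get_image("top"); c=im[130:230,150:350]
cv2.imwrite("pics/t2.png",cv2.cvtColor(cv2.resize(c,None,fx=4,fy=4,interpolation=cv2.INTER_CUBIC),cv2.COLOR_RGB2BGR))
s=arm.state();print(s["ee_pos"],s["width"],s["wrist_force"])
```

```text
[0.57143196 0.33615679 0.15978506] 0.012423849173943237 [ 0.27080948  0.00874016 -0.34558619]
```

View pics/t2.png

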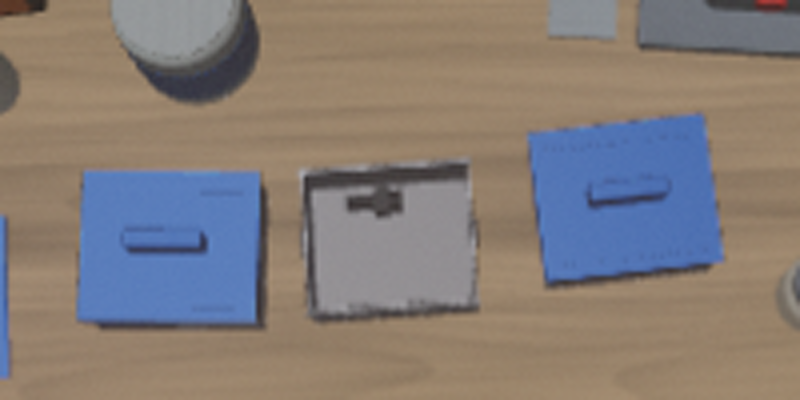

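The crop shows the middle tub open, with a black fitting at about (380,200), so the bracket is not in it. I'll lay this lid down and try the +y tub. Its lid can then close the middle tub.

Request:
carry_out(moves=[{"travel": [0, 0, 0.0284], "angular": [0, 0, 0], "claw": -1}, {"travel": [0, 0, 0.0284], "angular": [0, 0, 0], "claw": -1}, {"travel": [0, 0, 0.0284], "angular": [0, 0, 0], "claw": -1}, {"travel": [0, 0, 0.0284], "angular": [0, 0, 0], "claw": -1}, {"travel": [0, 0, 0.0184], "angular": [0, 0, 0], "claw": -1}, {"travel": [0, 0, 0.01], "angular": [0, 0, 0], "claw": -1}, {"travel": [0, 0, 0], "angular": [0, 0, 0], "claw": -1}, {"travel": [0, 0, 0], "angular": [0, 0, 0], "claw": 0.2}])

```text
time_s: 6.2
ee_pos: [0.5728, 0.3343, 0.0195]
ee_rot: [2.179, 2.262, 0.003]
wrist_force: [-0.5, 0.1, 0.5]
width: 0.0234
finger_force: 0.0
```

Request:
carry_out(moves=[{"travel": [0, 0, 0], "angular": [0, 0, 0], "claw": 0.2}, {"travel": [0, 0, 0], "angular": [0, 0, 0], "claw": 0.2}, {"travel": [0, 0, 0], "angular": [0, 0, 0], "claw": 0.2}, {"travel": [0, 0, -0.03], "angular": [0, 0, 0], "claw": 0.2}, {"travel": [0, 0, -0.035], "angular": [0, 0, 0], "claw": 0.2}, {"travel": [0, 0, -0.035], "angular": [0, 0, 0], "claw": 0.2}, {"travel": [0, 0, -0.022], "angular": [0, 0, 3.8], "claw": 0.2}, {"travel": [0, 0, 0], "angular": [0, 0, 0], "claw": 0.2}])

```text
time_s: 6.87
ee_pos: [0.5751, 0.3374, 0.1464]
ee_rot: [2.251, 2.187, 0.018]
wrist_force: [1.8, 0.0, 0.6]
width: 0.0514
finger_force: 0.0
```

Request:
carry_out(moves=[{"travel": [-0.0273, 0.0096, 0], "angular": [0, 0, 0], "claw": 0.2}, {"travel": [-0.0273, 0.0096, 0], "angular": [0, 0, 0], "claw": 0.2}, {"travel": [-0.0273, 0.0096, 0], "angular": [0, 0, 0], "claw": 0.2}, {"travel": [-0.0273, 0.0096, 0], "angular": [0, 0, 0], "claw": 0.2}, {"travel": [-0.0273, 0.0096, 0], "angular": [0, 0, 0], "claw": 0.2}, {"travel": [-0.0273, 0.0096, 0], "angular": [0, 0, 0], "claw": 0.2}, {"travel": [0, 0, 0], "angular": [0, 0, 0], "claw": 0.2}, {"travel": [0, 0, 0], "angular": [0, 0, 0], "claw": 0.2}])

```text
time_s: 7.53
ee_pos: [0.6251, 0.1682, 0.1384]
ee_rot: [-2.254, -2.187, 0.002]
wrist_force: [-0.7, 0.9, 0.5]
width: 0.0513
finger_force: 0.0
```

Request:
carry_out(moves=[{"travel": [0, 0, 0.03], "angular": [0, 0, 0], "claw": 0.2}, {"travel": [0, 0, 0.03], "angular": [0, 0, 0], "claw": 0.2}, {"travel": [0, 0, 0.01], "angular": [0, 0, 0], "claw": 0.2}, {"travel": [0, 0, 0], "angular": [0, 0, 0], "claw": 0.2}, {"travel": [0, 0, 0], "angular": [0, 0, 0], "claw": -1}, {"travel": [0, 0, 0], "angular": [0, 0, 0], "claw": -1}, {"travel": [0, 0, 0], "angular": [0, 0, 0], "claw": -1}, {"travel": [0, 0, 0], "angular": [0, 0, 0], "claw": -1}])

```text
time_s: 8.2
ee_pos: [0.6264, 0.171, 0.0718]
ee_rot: [2.249, 2.191, 0.006]
wrist_force: [0.8, 0.8, 2.2]
width: 0.0129
finger_force: 60.9
```

Request:
carry_out(moves=[{"travel": [0, 0, 0], "angular": [0, 0, 0], "claw": -1}, {"travel": [0, 0, 0], "angular": [0, 0, 0], "claw": -1}, {"travel": [0, 0, -0.005], "angular": [0, 0, 0], "claw": -1}, {"travel": [0, 0, -0.02], "angular": [0, 0, 0], "claw": -1}, {"travel": [0, 0, -0.03], "angular": [0, 0, 0], "claw": -1}, {"travel": [0, 0, -0.03], "angular": [0, 0, 0], "claw": -1}, {"travel": [0, 0, 0], "angular": [0, 0, 0], "claw": -1}, {"travel": [0, 0, 0], "angular": [0, 0, 0], "claw": -1}])

```text
time_s: 8.87
ee_pos: [0.6264, 0.1705, 0.157]
ee_rot: [2.249, 2.19, 0.007]
wrist_force: [0.0, -1.4, -1.6]
width: 0.013
finger_force: 60.6
```

Request:
carry_out(moves=[{"travel": [-0.0277, 0.0012, 0], "angular": [0, 0, 0], "claw": -1}, {"travel": [-0.0277, 0.0012, 0], "angular": [0, 0, 0], "claw": -1}, {"travel": [-0.0277, 0.0012, 0], "angular": [0, 0, 0], "claw": -1}, {"travel": [-0.0277, 0.0012, 0], "angular": [0, 0, 0], "claw": -1}, {"travel": [-0.0277, 0.0012, 0], "angular": [0, 0, 0], "claw": -1}, {"travel": [-0.0277, 0.0012, 0], "angular": [0, 0, 0], "claw": -1}, {"travel": [0, 0, 0], "angular": [0, 0, -4.0], "claw": -1}, {"travel": [0, 0, 0], "angular": [0, 0, 0], "claw": -1}])

```text
time_s: 9.53
ee_pos: [0.6263, 0.0019, 0.1523]
ee_rot: [-2.173, -2.264, 0.004]
wrist_force: [0.1, 0.3, -0.9]
width: 0.0126
finger_force: 60.6
```

Run:
```python
from h import *
im=arm.get_image("top"); c=im[130:230,150:350]
cv2.imwrite("pics/t3.png",cv2.cvtColor(cv2.resize(c,None,fx=3,fy=3,interpolation=cv2.INTER_CUBIC),cv2.COLOR_RGB2BGR))
s=arm.state();r=s["ee_rot"];print(s["ee_pos"],s["width"],np.degrees(2*np.arctan2(r[1],r[0])))
```

```text
[0.62645434 0.00309949 0.15247435] 0.012620535180676238 -267.69184272842625
```

View pics/t3.png

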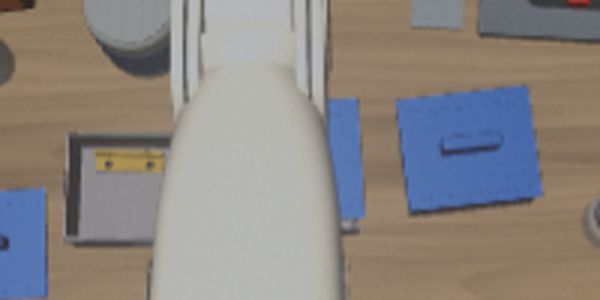

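The open +y tub holds the yellow bracket, at about (130,160) in the crop, so that is the target tub. The lid in hand goes on the middle tub.

Request:
carry_out(moves=[{"travel": [0.001, 0.002, 0.02], "angular": [0, 0, 0], "claw": -1}, {"travel": [0, 0, 0.025], "angular": [0, 0, 0], "claw": -1}, {"travel": [0, 0, 0.02], "angular": [0, 0, 0], "claw": -1}, {"travel": [0, 0, 0.01], "angular": [0, 0, 0], "claw": -1}, {"travel": [0, 0, 0.005], "angular": [0, 0, 0], "claw": -1}, {"travel": [0, 0, 0.003], "angular": [0, 0, 0], "claw": -1}, {"travel": [0, 0, 0], "angular": [0, 0, 0], "claw": -1}, {"travel": [0, 0, 0], "angular": [0, 0, 0], "claw": -1}])

```text
time_s: 10.25
ee_pos: [0.6303, 0.0056, 0.0722]
ee_rot: [2.172, 2.268, 0.002]
wrist_force: [-0.5, 0.3, -0.2]
width: 0.013
finger_force: 60.5
```

Request:
carry_out(moves=[{"travel": [0, 0, 0], "angular": [0, 0, 0], "claw": 0.2}, {"travel": [0, 0, 0], "angular": [0, 0, 0], "claw": 0.2}, {"travel": [0, 0, 0], "angular": [0, 0, 0], "claw": 0.2}, {"travel": [0, 0, -0.03], "angular": [0, 0, 0], "claw": 0.2}, {"travel": [0, 0, -0.03], "angular": [0, 0, 0], "claw": 0.2}, {"travel": [0, 0, -0.02], "angular": [0, 0, 2.4], "claw": 0.6}, {"travel": [0.001, -0.0318, 0], "angular": [0, 0, 0], "claw": 0.6}, {"travel": [0.001, -0.0318, 0], "angular": [0, 0, 0], "claw": 0.6}])

```text
time_s: 10.92
ee_pos: [0.5685, 0.0069, 0.1534]
ee_rot: [2.217, 2.219, 0.007]
wrist_force: [0.1, 0.1, -1.1]
width: 0.0682
finger_force: 0.0
```

Request:
carry_out(moves=[{"travel": [0.001, -0.0318, 0], "angular": [0, 0, 0], "claw": 0.6}, {"travel": [0.001, -0.0318, 0], "angular": [0, 0, 0], "claw": 0.6}, {"travel": [0.001, -0.0318, 0], "angular": [0, 0, 0], "claw": 0.6}, {"travel": [0, 0, 0], "angular": [0, 0, 0], "claw": 0.6}, {"travel": [0, 0, 0], "angular": [0, 0, 0], "claw": 0.6}, {"travel": [0, 0, 0], "angular": [0, 0, 0], "claw": 0.6}, {"travel": [0, 0, 0], "angular": [0, 0, 0], "claw": 0.6}, {"travel": [0, 0, 0], "angular": [0, 0, 0], "claw": 0.6}])

```text
time_s: 11.58
ee_pos: [0.4722, 0.0098, 0.1516]
ee_rot: [2.219, 2.222, 0.002]
wrist_force: [0.0, 0.4, 0.6]
width: 0.0681
finger_force: 0.0
```

Run:
```python
from h import *
s=arm.state();r=s["ee_rot"];print(s["ee_pos"],s["width"],np.degrees(2*np.arctan2(r[1],r[0])))
im=snap("wrist","w2.png")
im=snap("top","top3.png")
```

```text
[0.47215183 0.00981496 0.15159238] 0.06811646797145608 90.06494529509357
```

View pics/w2.png

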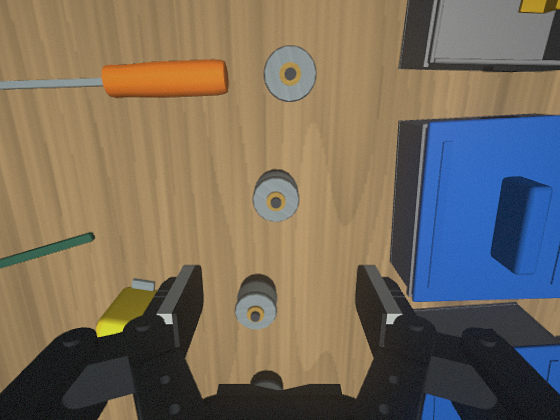

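The wrist view shows mounts at (290,73), (276,202), (255,317), with a fourth half hidden at the bottom. The middle lid is seated.

Run:
```python
from h import *
print(ray("wrist",[(290,73),(276,203),(255,317)],.045).round(4))
im=cv2.cvtColor(cv2.imread("pics/top3.png"),cv2.COLOR_BGR2RGB)
hsv=cv2.cvtColor(im,cv2.COLOR_RGB2HSV);H,S,V=[hsv[...,i].astype(int) for i in range(3)]
roi=np.zeros(H.shape,bool);roi[150:220,130:345]=1
m=cv2.morphologyEx((roi&(H>100)&(H<135)&(S>110)&(V>90)).astype(np.uint8),cv2.MORPH_CLOSE,np.ones((5,5)))
[print(r) for r in rects("top",im,m,.064,300)]
```

```text
[[ 0.4795  0.1022  0.045 ]
 [ 0.47    0.0106  0.045 ]
 [ 0.4521 -0.091   0.045 ]]
(array([147., 207.]), 0.5778, 0.3088, 0.0798, 0.104, 0.9)
(array([248., 185.]), 0.6288, 0.008, 0.113, 0.1332, 1.9)
(array([306., 179.]), 0.6514, -0.173, 0.1143, 0.1337, 5.4)
```

Request:
carry_out(moves=[{"travel": [0.001, -0.002, 0.026], "angular": [0, 0, 0], "claw": 0.6}, {"travel": [0, 0, 0.026], "angular": [0, 0, 0], "claw": 0.6}, {"travel": [0, 0, 0.026], "angular": [0, 0, 0], "claw": 0.6}, {"travel": [0, 0, 0.026], "angular": [0, 0, 0], "claw": 0.6}, {"travel": [0, 0, 0.026], "angular": [0, 0, 0], "claw": 0.6}, {"travel": [0, 0, 0.013], "angular": [0, 0, 0], "claw": 0.6}, {"travel": [0, 0, 0], "angular": [0, 0, 0], "claw": 0.6}, {"travel": [0, 0, 0], "angular": [0, 0, 0], "claw": -1}])

```text
time_s: 12.35
ee_pos: [0.4683, 0.0108, 0.0076]
ee_rot: [-2.219, -2.222, 0.002]
wrist_force: [0.2, 0.1, 0.3]
width: 0.0576
finger_force: 0.0
```

Request:
carry_out(moves=[{"travel": [0, 0, 0], "angular": [0, 0, 0], "claw": -1}, {"travel": [0, 0, 0], "angular": [0, 0, 0], "claw": -1}, {"travel": [0, 0, 0], "angular": [0, 0, 0], "claw": -1}, {"travel": [0, 0, 0], "angular": [0, 0, 0], "claw": -1}, {"travel": [0, 0, 0], "angular": [0, 0, 0], "claw": -1}, {"travel": [0, 0, 0], "angular": [0, 0, 0], "claw": -1}, {"travel": [0, 0, -0.005], "angular": [0, 0, 0], "claw": -1}, {"travel": [0, 0, -0.03], "angular": [0, 0, 0], "claw": -1}])

```text
time_s: 13.02
ee_pos: [0.4637, 0.0107, 0.0396]
ee_rot: [-2.214, -2.217, 0.013]
wrist_force: [-0.6, -0.2, -1.0]
width: 0.0346
finger_force: 60.1
```

Request:
carry_out(moves=[{"travel": [0, 0, -0.03], "angular": [0, 0, 0], "claw": -1}, {"travel": [0, 0, -0.03], "angular": [0, 0, 0], "claw": -1}, {"travel": [-0.0279, -0.002, 0], "angular": [0, 0, 0], "claw": -1}, {"travel": [-0.0279, -0.002, 0], "angular": [0, 0, 0], "claw": -1}, {"travel": [-0.0279, -0.002, 0], "angular": [0, 0, 0], "claw": -1}, {"travel": [-0.0279, -0.002, 0], "angular": [0, 0, 0], "claw": -1}, {"travel": [-0.0279, -0.002, 0], "angular": [0, 0, 0], "claw": -1}, {"travel": [-0.0279, -0.002, 0], "angular": [0, 0, 0], "claw": -1}])

```text
time_s: 13.68
ee_pos: [0.4554, -0.1574, 0.1029]
ee_rot: [-2.218, -2.222, 0.001]
wrist_force: [0.6, 0.2, -1.7]
width: 0.0344
finger_force: 60.1
```

Request:
carry_out(moves=[{"travel": [-0.0279, -0.002, 0], "angular": [0, 0, 0], "claw": -1}, {"travel": [-0.0279, -0.002, 0], "angular": [0, 0, 0], "claw": -1}, {"travel": [-0.0279, -0.002, 0], "angular": [0, 0, 0], "claw": -1}, {"travel": [-0.0279, -0.002, 0], "angular": [0, 0, 0], "claw": -1}, {"travel": [-0.0279, -0.002, 0], "angular": [0, 0, 0], "claw": -1}, {"travel": [-0.0279, -0.002, 0], "angular": [0, 0, 0], "claw": -1}, {"travel": [-0.0279, -0.002, 0], "angular": [0, 0, 0], "claw": -1}, {"travel": [0, 0, 0], "angular": [0, 0, 0], "claw": -1}])

```text
time_s: 14.35
ee_pos: [0.442, -0.3564, 0.1028]
ee_rot: [2.225, 2.217, -0.003]
wrist_force: [1.2, 0.2, -1.1]
width: 0.0343
finger_force: 60.1
```

Request:
carry_out(moves=[{"travel": [0, 0, 0.03], "angular": [0, 0, 0], "claw": -1}, {"travel": [0, 0, 0.03], "angular": [0, 0, 0], "claw": -1}, {"travel": [0, 0, 0.015], "angular": [0, 0, 0], "claw": -1}, {"travel": [0, 0, 0.004], "angular": [0, 0, 0], "claw": -1}, {"travel": [0, 0, 0], "angular": [0, 0, 0], "claw": -1}, {"travel": [0, 0, 0], "angular": [0, 0, 0], "claw": -1}, {"travel": [0, 0, 0], "angular": [0, 0, 0], "claw": -1}, {"travel": [0, 0, 0], "angular": [0, 0, 0], "claw": -1}])

```text
time_s: 15.02
ee_pos: [0.4442, -0.3525, 0.0257]
ee_rot: [2.218, 2.221, 0.001]
wrist_force: [-0.2, 0.8, -0.7]
width: 0.0345
finger_force: 60.2
```

Request:
carry_out(moves=[{"travel": [0, 0, 0.004], "angular": [0, 0, 0], "claw": -1}, {"travel": [0, 0, 0.004], "angular": [0, 0, 0], "claw": -1}, {"travel": [0, 0, 0], "angular": [0, 0, 0], "claw": -1}, {"travel": [0, 0, 0], "angular": [0, 0, 0], "claw": -1}, {"travel": [0, 0, 0], "angular": [0, 0, 0], "claw": -1}, {"travel": [0, 0, 0], "angular": [0, 0, 0], "claw": -1}, {"travel": [0, 0, 0], "angular": [0, 0, 0], "claw": -1}, {"travel": [0, 0, 0], "angular": [0, 0, 0], "claw": -1}])

```text
time_s: 15.68
ee_pos: [0.4445, -0.3529, 0.0184]
ee_rot: [2.217, 2.22, 0.001]
wrist_force: [-1.2, 0.4, 8.6]
width: 0.0345
finger_force: 60.7
```

Request:
carry_out(moves=[{"travel": [0, 0, -0.0325], "angular": [0, 0, 0], "claw": -1}, {"travel": [0, 0, -0.0325], "angular": [0, 0, 0], "claw": -1}, {"travel": [0, 0, -0.0325], "angular": [0, 0, 0], "claw": -1}, {"travel": [0, 0, -0.0325], "angular": [0, 0, 0], "claw": -1}, {"travel": [0.0313, 0.0097, 0], "angular": [0, 0, 0], "claw": -1}, {"travel": [0.0313, 0.0097, 0], "angular": [0, 0, 0], "claw": -1}, {"travel": [0.0313, 0.0097, 0], "angular": [0, 0, 0], "claw": -1}, {"travel": [0.0313, 0.0097, 0], "angular": [0, 0, 0], "claw": -1}])

```text
time_s: 16.35
ee_pos: [0.4819, -0.2256, 0.1465]
ee_rot: [2.221, 2.221, 0.001]
wrist_force: [0.6, -0.3, -0.6]
width: 0.0344
finger_force: 61.2
```

Request:
carry_out(moves=[{"travel": [0.0313, 0.0097, 0], "angular": [0, 0, 0], "claw": -1}, {"travel": [0.0313, 0.0097, 0], "angular": [0, 0, 0], "claw": -1}, {"travel": [0.0313, 0.0097, 0], "angular": [0, 0, 0], "claw": -1}, {"travel": [0.0313, 0.0097, 0], "angular": [0, 0, 0], "claw": -1}, {"travel": [0.0313, 0.0097, 0], "angular": [0, 0, 0], "claw": -1}, {"travel": [0.0313, 0.0097, 0], "angular": [0, 0, 0], "claw": -1}, {"travel": [0.0313, 0.0097, 0], "angular": [0, 0, 0], "claw": -1}, {"travel": [0.0313, 0.0097, 0], "angular": [0, 0, 0], "claw": -1}])

```text
time_s: 17.02
ee_pos: [0.5591, 0.0255, 0.1462]
ee_rot: [-2.22, -2.223, 0.0]
wrist_force: [0.4, -0.9, -1.0]
width: 0.0345
finger_force: 61.3
```

Request:
carry_out(moves=[{"travel": [0.0313, 0.0097, 0], "angular": [0, 0, 0], "claw": -1}, {"travel": [0.0313, 0.0097, 0], "angular": [0, 0, 0], "claw": -1}, {"travel": [0.0313, 0.0097, 0], "angular": [0, 0, 0], "claw": -1}, {"travel": [0.0313, 0.0097, 0], "angular": [0, 0, 0], "claw": -1}, {"travel": [0.0313, 0.0097, 0], "angular": [0, 0, 0], "claw": -1}, {"travel": [0.0313, 0.0097, 0], "angular": [0, 0, 0], "claw": -1}, {"travel": [0, 0, 0], "angular": [0, 0, 1.4], "claw": -1}, {"travel": [0, 0, 0], "angular": [0, 0, 0], "claw": -1}])

```text
time_s: 17.68
ee_pos: [0.6167, 0.2136, 0.1452]
ee_rot: [-2.244, -2.198, 0.002]
wrist_force: [0.1, -0.4, -0.7]
width: 0.0344
finger_force: 61.3
```

Run:
```python
from h import *
s=arm.state();r=s["ee_rot"];print(s["ee_pos"],s["width"],np.degrees(2*np.arctan2(r[1],r[0])))
im=snap("wrist","w3.png")
```

```text
[0.61671546 0.21364187 0.14521306] 0.034443633692151365 -271.1809990751585
```

View pics/w3.png

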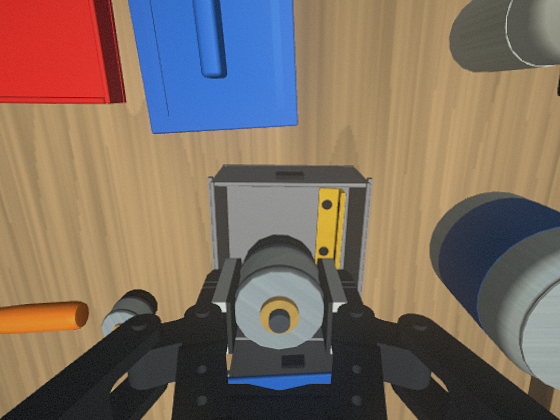

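The wrist view shows the open tub with its +y rim corners at about (210,181) and (371,181). The bracket is at the +x wall, around (325,220), and the mount is held in the middle.

Run:
```python
from h import *
print(ray("wrist",[(210,180),(371,180),(212,290)],.06).round(4)); print(ray("wrist",[(318,190),(316,256)],.006).round(4))
```

```text
[[0.5707 0.2369 0.06  ]
 [0.6797 0.2346 0.06  ]
 [0.5651 0.1515 0.06  ]]
[[0.65   0.2129 0.006 ]
 [0.649  0.151  0.006 ]]
```

Request:
carry_out(moves=[{"travel": [-0.002, 0, 0.03], "angular": [0, 0, 0], "claw": -1}, {"travel": [0, 0, 0.03], "angular": [0, 0, 0], "claw": -1}, {"travel": [0, 0, 0.03], "angular": [0, 0, 0], "claw": -1}, {"travel": [0, 0, 0.025], "angular": [0, 0, 0], "claw": -1}, {"travel": [0, 0, 0.012], "angular": [0, 0, 0], "claw": -1}, {"travel": [0, 0, 0.006], "angular": [0, 0, 0], "claw": -1}, {"travel": [0, 0, 0], "angular": [0, 0, 0], "claw": -1}, {"travel": [0, 0, 0], "angular": [0, 0, 0], "claw": -1}])

```text
time_s: 18.4
ee_pos: [0.6176, 0.2088, 0.0144]
ee_rot: [2.248, 2.194, 0.002]
wrist_force: [0.0, 0.3, -1.7]
width: 0.0343
finger_force: 61.0
```

Request:
carry_out(moves=[{"travel": [0, 0, 0], "angular": [0, 0, 0], "claw": 0.08}, {"travel": [0, 0, 0], "angular": [0, 0, 0], "claw": 0.08}, {"travel": [0, 0, 0], "angular": [0, 0, 0], "claw": 0.08}, {"travel": [0, 0, 0], "angular": [0, 0, 0], "claw": 0.08}, {"travel": [0, 0, -0.02], "angular": [0, 0, 0], "claw": 0.08}, {"travel": [0, 0, -0.03], "angular": [0, 0, 0], "claw": 0.08}, {"travel": [0, 0, -0.04], "angular": [0, 0, 0], "claw": 0.08}, {"travel": [0, 0, -0.04], "angular": [0, 0, 0], "claw": 0.08}])

```text
time_s: 19.07
ee_pos: [0.615, 0.2095, 0.143]
ee_rot: [-2.245, -2.194, 0.007]
wrist_force: [0.4, 0.9, 0.3]
width: 0.0464
finger_force: 0.0
```

Request:
carry_out(moves=[{"travel": [0, 0, 0], "angular": [0, 0, -1.2], "claw": 0.6}, {"travel": [-0.0216, -0.0273, 0], "angular": [0, 0, 0], "claw": 0.6}, {"travel": [-0.0216, -0.0273, 0], "angular": [0, 0, 0], "claw": 0.6}, {"travel": [-0.0216, -0.0273, 0], "angular": [0, 0, 0], "claw": 0.6}, {"travel": [-0.0216, -0.0273, 0], "angular": [0, 0, 0], "claw": 0.6}, {"travel": [-0.0216, -0.0273, 0], "angular": [0, 0, 0], "claw": 0.6}, {"travel": [0, 0, 0], "angular": [0, 0, 0], "claw": 0.6}, {"travel": [0, 0, 0], "angular": [0, 0, 0], "claw": 0.6}])

```text
time_s: 19.73
ee_pos: [0.4778, 0.1012, 0.143]
ee_rot: [-2.224, -2.217, 0.002]
wrist_force: [0.2, -0.8, 0.4]
width: 0.0681
finger_force: 0.0
```

```bash
cat >> h.py <<'E'
def near(fn):
    s=arm.state();r=s["ee_rot"];p=s["ee_pos"];print("tcp",np.round(p,4),"yaw",round(np.degrees(2*np.arctan2(r[1],r[0]))%360,1),"w",round(s["width"],4))
    cal=arm.get_calibration("wrist"); im=snap("wrist",fn)
    hsv=cv2.cvtColor(im,cv2.COLOR_RGB2HSV);H,S,V=[hsv[...,i].astype(int) for i in range(3)]
    m=((S<50)&(V>105)).astype(np.uint8); m[255:, :]=0
    m=cv2.morphologyEx(cv2.morphologyEx(m,cv2.MORPH_OPEN,np.ones((3,3))),cv2.MORPH_CLOSE,np.ones((7,7)))
    for q in rects("wrist",im,m,.038,400,cal): print(q)
def topmounts():
    im=arm.get_image("top");hsv=cv2.cvtColor(im,cv2.COLOR_RGB2HSV)
    m=(hsv[...,1]<60).astype(np.uint8);m[:222]=0;m[300:]=0;m[:,:110]=0;m[:,400:]=0
    m=cv2.morphologyEx(m,cv2.MORPH_OPEN,np.ones((3,3)))
    for q in rects("top",im,m,.030,30): print("top",q)
E
python3 -c "
from h import *
near('w4.png');topmounts()"
```

```text
tcp [0.4778 0.1012 0.143 ] yaw 89.8 w 0.0681
(array([ 56., 203.]), 0.3123, 0.1029, 0.0772, 0.0058, 2.4)
(array([282., 202.]), 0.4804, 0.1024, 0.034, 0.0348, 89.9)
(array([476., 130.]), 0.6299, 0.1662, 0.1351, 0.1144, 89.0)
top (array([280., 246.]), 0.451, -0.0907, 0.0366, 0.0334, 88.7)
top (array([318., 243.]), 0.4591, -0.2052, 0.0336, 0.0367, 87.9)
top (array([366., 247.]), 0.4435, -0.3523, 0.1019, 0.1014, 79.6)
top (array([186., 261.]), 0.416, 0.1961, 0.2393, 0.222, 0.5)
```

Request:
carry_out(moves=[{"travel": [0.001, 0.0015, 0.025], "angular": [0, 0, 0], "claw": 0.6}, {"travel": [0, 0, 0.025], "angular": [0, 0, 0], "claw": 0.6}, {"travel": [0, 0, 0.025], "angular": [0, 0, 0], "claw": 0.6}, {"travel": [0, 0, 0.025], "angular": [0, 0, 0], "claw": 0.6}, {"travel": [0, 0, 0.025], "angular": [0, 0, 0], "claw": 0.6}, {"travel": [0, 0, 0.01], "angular": [0, 0, 0], "claw": 0.6}, {"travel": [0, 0, 0], "angular": [0, 0, 0], "claw": 0.6}, {"travel": [0, 0, 0], "angular": [0, 0, 0], "claw": -1}])

```text
time_s: 20.5
ee_pos: [0.4823, 0.1035, 0.0082]
ee_rot: [-2.223, -2.219, 0.001]
wrist_force: [-0.8, -0.4, 0.4]
width: 0.0576
finger_force: 0.0
```

Request:
carry_out(moves=[{"travel": [0, 0, 0], "angular": [0, 0, 0], "claw": -1}, {"travel": [0, 0, 0], "angular": [0, 0, 0], "claw": -1}, {"travel": [0, 0, 0], "angular": [0, 0, 0], "claw": -1}, {"travel": [0, 0, 0], "angular": [0, 0, 0], "claw": -1}, {"travel": [0, 0, 0], "angular": [0, 0, 0], "claw": -1}, {"travel": [0, 0, 0], "angular": [0, 0, 0], "claw": -1}, {"travel": [0, 0, -0.005], "angular": [0, 0, 0], "claw": -1}, {"travel": [0, 0, -0.03], "angular": [0, 0, 0], "claw": -1}])

```text
time_s: 21.17
ee_pos: [0.4768, 0.1017, 0.0393]
ee_rot: [-2.22, -2.215, 0.016]
wrist_force: [-0.7, -0.7, -1.0]
width: 0.0347
finger_force: 60.0
```

Request:
carry_out(moves=[{"travel": [0, 0, -0.03], "angular": [0, 0, 0], "claw": -1}, {"travel": [0, 0, -0.03], "angular": [0, 0, 0], "claw": -1}, {"travel": [-0.0303, -0.0024, 0], "angular": [0, 0, 0], "claw": -1}, {"travel": [-0.0303, -0.0024, 0], "angular": [0, 0, 0], "claw": -1}, {"travel": [-0.0303, -0.0024, 0], "angular": [0, 0, 0], "claw": -1}, {"travel": [-0.0303, -0.0024, 0], "angular": [0, 0, 0], "claw": -1}, {"travel": [-0.0303, -0.0024, 0], "angular": [0, 0, 0], "claw": -1}, {"travel": [-0.0303, -0.0024, 0], "angular": [0, 0, 0], "claw": -1}])

```text
time_s: 21.83
ee_pos: [0.4652, -0.0801, 0.1028]
ee_rot: [-2.223, -2.218, 0.003]
wrist_force: [0.1, -0.2, -1.1]
width: 0.0345
finger_force: 60.1
```

Request:
carry_out(moves=[{"travel": [-0.0303, -0.0024, 0], "angular": [0, 0, 0], "claw": -1}, {"travel": [-0.0303, -0.0024, 0], "angular": [0, 0, 0], "claw": -1}, {"travel": [-0.0303, -0.0024, 0], "angular": [0, 0, 0], "claw": -1}, {"travel": [-0.0303, -0.0024, 0], "angular": [0, 0, 0], "claw": -1}, {"travel": [-0.0303, -0.0024, 0], "angular": [0, 0, 0], "claw": -1}, {"travel": [-0.0303, -0.0024, 0], "angular": [0, 0, 0], "claw": -1}, {"travel": [-0.0303, -0.0024, 0], "angular": [0, 0, 0], "claw": -1}, {"travel": [-0.0303, -0.0024, 0], "angular": [0, 0, 0], "claw": -1}])

```text
time_s: 22.5
ee_pos: [0.4455, -0.322, 0.1026]
ee_rot: [-2.222, -2.216, 0.001]
wrist_force: [-0.1, 0.5, -1.5]
width: 0.0344
finger_force: 60.1
```

Request:
carry_out(moves=[{"travel": [-0.0303, -0.0024, 0], "angular": [0, 0, 0], "claw": -1}, {"travel": [0, 0, 0.03], "angular": [0, 0, 0], "claw": -1}, {"travel": [0, 0, 0.03], "angular": [0, 0, 0], "claw": -1}, {"travel": [0, 0, 0.015], "angular": [0, 0, 0], "claw": -1}, {"travel": [0, 0, 0.003], "angular": [0, 0, 0], "claw": -1}, {"travel": [0, 0, 0], "angular": [0, 0, 0], "claw": -1}, {"travel": [0, 0, 0], "angular": [0, 0, 0], "claw": -1}, {"travel": [0, 0, 0], "angular": [0, 0, 0], "claw": -1}])

```text
time_s: 23.17
ee_pos: [0.4456, -0.3518, 0.0266]
ee_rot: [2.222, 2.218, 0.001]
wrist_force: [0.7, -0.3, -1.2]
width: 0.0343
finger_force: 60.2
```

Request:
carry_out(moves=[{"travel": [0, 0, 0.004], "angular": [0, 0, 0], "claw": -1}, {"travel": [0, 0, 0.004], "angular": [0, 0, 0], "claw": -1}, {"travel": [0, 0, 0], "angular": [0, 0, 0], "claw": -1}, {"travel": [0, 0, 0], "angular": [0, 0, 0], "claw": -1}, {"travel": [0, 0, 0], "angular": [0, 0, 0], "claw": -1}, {"travel": [0, 0, 0], "angular": [0, 0, 0], "claw": -1}, {"travel": [0, 0, 0], "angular": [0, 0, 0], "claw": -1}, {"travel": [0, 0, 0], "angular": [0, 0, 0], "claw": -1}])

```text
time_s: 23.83
ee_pos: [0.4462, -0.3524, 0.0195]
ee_rot: [2.22, 2.216, 0.001]
wrist_force: [-0.5, 1.1, 7.0]
width: 0.0349
finger_force: 60.7
```

Both mounts so far read over 8 N, so both are strong. The second one goes into the −y slot.

Request:
carry_out(moves=[{"travel": [0, 0, -0.0325], "angular": [0, 0, 0], "claw": -1}, {"travel": [0, 0, -0.0325], "angular": [0, 0, 0], "claw": -1}, {"travel": [0, 0, -0.0325], "angular": [0, 0, 0], "claw": -1}, {"travel": [0, 0, -0.0325], "angular": [0, 0, 0], "claw": -1}, {"travel": [0.0302, 0.0106, 0], "angular": [0, 0, 0], "claw": -1}, {"travel": [0.0302, 0.0106, 0], "angular": [0, 0, 0], "claw": -1}, {"travel": [0.0302, 0.0106, 0], "angular": [0, 0, 0], "claw": -1}, {"travel": [0.0302, 0.0106, 0], "angular": [0, 0, 0], "claw": -1}])

```text
time_s: 24.5
ee_pos: [0.4876, -0.2296, 0.1478]
ee_rot: [2.224, 2.217, 0.001]
wrist_force: [0.0, -0.6, -1.2]
width: 0.034
finger_force: 61.2
```

Request:
carry_out(moves=[{"travel": [0.0302, 0.0106, 0], "angular": [0, 0, 0], "claw": -1}, {"travel": [0.0302, 0.0106, 0], "angular": [0, 0, 0], "claw": -1}, {"travel": [0.0302, 0.0106, 0], "angular": [0, 0, 0], "claw": -1}, {"travel": [0.0302, 0.0106, 0], "angular": [0, 0, 0], "claw": -1}, {"travel": [0.0302, 0.0106, 0], "angular": [0, 0, 0], "claw": -1}, {"travel": [0.0302, 0.0106, 0], "angular": [0, 0, 0], "claw": -1}, {"travel": [0.0302, 0.0106, 0], "angular": [0, 0, 0], "claw": -1}, {"travel": [0.0302, 0.0106, 0], "angular": [0, 0, 0], "claw": -1}])

```text
time_s: 25.17
ee_pos: [0.5729, 0.0124, 0.1474]
ee_rot: [2.223, 2.219, 0.0]
wrist_force: [0.5, -0.3, -1.7]
width: 0.034
finger_force: 61.2
```

Request:
carry_out(moves=[{"travel": [0.0302, 0.0106, 0], "angular": [0, 0, 0], "claw": -1}, {"travel": [0.0302, 0.0106, 0], "angular": [0, 0, 0], "claw": -1}, {"travel": [0.0302, 0.0106, 0], "angular": [0, 0, 0], "claw": -1}, {"travel": [0.0302, 0.0106, 0], "angular": [0, 0, 0], "claw": -1}, {"travel": [0, 0, 0], "angular": [0, 0, 1.4], "claw": -1}, {"travel": [0, 0, 0], "angular": [0, 0, 0], "claw": -1}, {"travel": [0, 0, 0], "angular": [0, 0, 0], "claw": -1}, {"travel": [0, 0, 0], "angular": [0, 0, 0], "claw": -1}])

```text
time_s: 25.83
ee_pos: [0.6149, 0.1304, 0.1472]
ee_rot: [-2.252, -2.191, 0.001]
wrist_force: [0.2, 0.4, -1.2]
width: 0.0345
finger_force: 61.2
```

Request:
carry_out(moves=[{"travel": [0.0005, 0, 0.03], "angular": [0, 0, 0], "claw": -1}, {"travel": [0, 0, 0.03], "angular": [0, 0, 0], "claw": -1}, {"travel": [0, 0, 0.03], "angular": [0, 0, 0], "claw": -1}, {"travel": [0, 0, 0.025], "angular": [0, 0, 0], "claw": -1}, {"travel": [0, 0, 0.012], "angular": [0, 0, 0], "claw": -1}, {"travel": [0, 0, 0.006], "angular": [0, 0, 0], "claw": -1}, {"travel": [0, 0, 0], "angular": [0, 0, 0], "claw": -1}, {"travel": [0, 0, 0], "angular": [0, 0, 0], "claw": -1}])

```text
time_s: 26.5
ee_pos: [0.6163, 0.1313, 0.0156]
ee_rot: [2.251, 2.19, 0.003]
wrist_force: [-0.6, 0.2, -1.1]
width: 0.0348
finger_force: 60.9
```

Request:
carry_out(moves=[{"travel": [0, 0, 0], "angular": [0, 0, 0], "claw": 0.08}, {"travel": [0, 0, 0], "angular": [0, 0, 0], "claw": 0.08}, {"travel": [0, 0, 0], "angular": [0, 0, 0], "claw": 0.08}, {"travel": [0, 0, 0], "angular": [0, 0, 0], "claw": 0.08}, {"travel": [0, 0, -0.02], "angular": [0, 0, 0], "claw": 0.08}, {"travel": [0, 0, -0.03], "angular": [0, 0, 0], "claw": 0.08}, {"travel": [0, 0, -0.04], "angular": [0, 0, 0], "claw": 0.08}, {"travel": [0, 0, -0.04], "angular": [0, 0, 0], "claw": 0.08}])

```text
time_s: 27.17
ee_pos: [0.6143, 0.1318, 0.1448]
ee_rot: [-2.25, -2.191, 0.004]
wrist_force: [1.0, -0.2, 0.5]
width: 0.0462
finger_force: 0.0
```

Request:
carry_out(moves=[{"travel": [0, 0, 0], "angular": [0, 0, -1.4], "claw": 0.6}, {"travel": [-0.0247, -0.0182, 0], "angular": [0, 0, 0], "claw": 0.6}, {"travel": [-0.0247, -0.0182, 0], "angular": [0, 0, 0], "claw": 0.6}, {"travel": [-0.0247, -0.0182, 0], "angular": [0, 0, 0], "claw": 0.6}, {"travel": [-0.0247, -0.0182, 0], "angular": [0, 0, 0], "claw": 0.6}, {"travel": [-0.0247, -0.0182, 0], "angular": [0, 0, 0], "claw": 0.6}, {"travel": [-0.0247, -0.0182, 0], "angular": [0, 0, 0], "claw": 0.6}, {"travel": [-0.0247, -0.0182, 0], "angular": [0, 0, 0], "claw": 0.6}])

```text
time_s: 27.83
ee_pos: [0.4867, -0.0416, 0.1445]
ee_rot: [2.223, 2.219, 0.001]
wrist_force: [1.4, -0.4, 0.8]
width: 0.0686
finger_force: 0.0
```

Request:
carry_out(moves=[{"travel": [-0.0247, -0.0182, 0], "angular": [0, 0, 0], "claw": 0.6}, {"travel": [-0.0247, -0.0182, 0], "angular": [0, 0, 0], "claw": 0.6}, {"travel": [0, 0, 0], "angular": [0, 0, 0], "claw": 0.6}, {"travel": [0, 0, 0], "angular": [0, 0, 0], "claw": 0.6}, {"travel": [0, 0, 0], "angular": [0, 0, 0], "claw": 0.6}, {"travel": [0, 0, 0], "angular": [0, 0, 0], "claw": 0.6}, {"travel": [0, 0, 0], "angular": [0, 0, 0], "claw": 0.6}, {"travel": [0, 0, 0], "angular": [0, 0, 0], "claw": 0.6}])

```text
time_s: 28.5
ee_pos: [0.4516, -0.0892, 0.1442]
ee_rot: [-2.222, -2.221, -0.0]
wrist_force: [-0.4, -1.2, -0.2]
width: 0.0683
finger_force: 0.0
```

```bash
python3 -c "
from h import *
near('w5.png');topmounts()
im=cv2.imread('pics/w5.png');cv2.imwrite('pics/t4.png',cv2.cvtColor(cv2.resize(arm.get_image('top')[140:300,110:430],None,fx=2,fy=2),cv2.COLOR_RGB2BGR))"
```

```text
tcp [ 0.4516 -0.0892  0.1442] yaw 90.0 w 0.0683
(array([279., 206.]), 0.4523, -0.0916, 0.0345, 0.0351, 90.0)
top (array([366., 247.]), 0.4435, -0.3522, 0.1017, 0.1015, 79.9)
top (array([284., 261.]), 0.4053, -0.1065, 0.2021, 0.2732, 76.1)
```

View pics/t4.png

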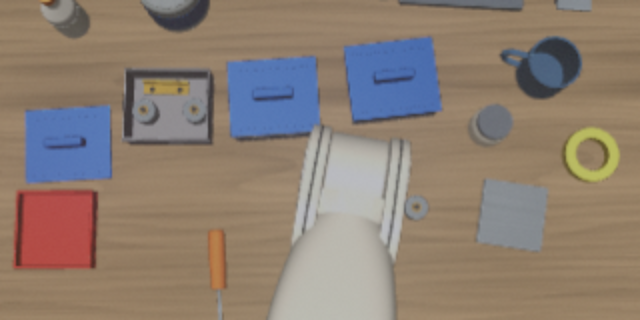

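Both strong mounts stand in the bracket tub at (145,110) and (193,110) in the crop. One mount is left at (417,208), and the one under the arm is next.

Request:
carry_out(moves=[{"travel": [-0.0018, 0.0005, 0.0255], "angular": [0, 0, 0], "claw": 0.6}, {"travel": [0, 0, 0.0255], "angular": [0, 0, 0], "claw": 0.6}, {"travel": [0, 0, 0.0255], "angular": [0, 0, 0], "claw": 0.6}, {"travel": [0, 0, 0.0255], "angular": [0, 0, 0], "claw": 0.6}, {"travel": [0, 0, 0.0255], "angular": [0, 0, 0], "claw": 0.6}, {"travel": [0, 0, 0.0085], "angular": [0, 0, 0], "claw": 0.6}, {"travel": [0, 0, 0], "angular": [0, 0, 0], "claw": 0.6}, {"travel": [0, 0, 0], "angular": [0, 0, 0], "claw": -1}])

```text
time_s: 29.32
ee_pos: [0.4517, -0.0917, 0.0085]
ee_rot: [-2.223, -2.219, 0.001]
wrist_force: [0.4, 0.2, 0.1]
width: 0.0577
finger_force: 0.0
```

Request:
carry_out(moves=[{"travel": [0, 0, 0], "angular": [0, 0, 0], "claw": -1}, {"travel": [0, 0, 0], "angular": [0, 0, 0], "claw": -1}, {"travel": [0, 0, 0], "angular": [0, 0, 0], "claw": -1}, {"travel": [0, 0, 0], "angular": [0, 0, 0], "claw": -1}, {"travel": [0, 0, 0], "angular": [0, 0, 0], "claw": -1}, {"travel": [0, 0, 0], "angular": [0, 0, 0], "claw": -1}, {"travel": [0, 0, -0.005], "angular": [0, 0, 0], "claw": -1}, {"travel": [0, 0, -0.03], "angular": [0, 0, 0], "claw": -1}])

```text
time_s: 29.98
ee_pos: [0.4467, -0.0908, 0.0397]
ee_rot: [-2.217, -2.212, 0.01]
wrist_force: [-1.1, -0.0, -0.5]
width: 0.0346
finger_force: 60.1
```

Request:
carry_out(moves=[{"travel": [0, 0, -0.03], "angular": [0, 0, 0], "claw": -1}, {"travel": [0, 0, -0.03], "angular": [0, 0, 0], "claw": -1}, {"travel": [-0.029, -0.001, 0], "angular": [0, 0, 0], "claw": -1}, {"travel": [-0.029, -0.001, 0], "angular": [0, 0, 0], "claw": -1}, {"travel": [-0.029, -0.001, 0], "angular": [0, 0, 0], "claw": -1}, {"travel": [-0.029, -0.001, 0], "angular": [0, 0, 0], "claw": -1}, {"travel": [-0.029, -0.001, 0], "angular": [0, 0, 0], "claw": -1}, {"travel": [-0.029, -0.001, 0], "angular": [0, 0, 0], "claw": -1}])

```text
time_s: 30.65
ee_pos: [0.444, -0.2666, 0.103]
ee_rot: [-2.222, -2.218, 0.001]
wrist_force: [0.0, 0.1, -1.4]
width: 0.0345
finger_force: 60.1
```

Request:
carry_out(moves=[{"travel": [-0.029, -0.001, 0], "angular": [0, 0, 0], "claw": -1}, {"travel": [-0.029, -0.001, 0], "angular": [0, 0, 0], "claw": -1}, {"travel": [-0.029, -0.001, 0], "angular": [0, 0, 0], "claw": -1}, {"travel": [0, 0, 0.03], "angular": [0, 0, 0], "claw": -1}, {"travel": [0, 0, 0.03], "angular": [0, 0, 0], "claw": -1}, {"travel": [0, 0, 0.015], "angular": [0, 0, 0], "claw": -1}, {"travel": [0, 0, 0.003], "angular": [0, 0, 0], "claw": -1}, {"travel": [0, 0, 0], "angular": [0, 0, 0], "claw": -1}])

```text
time_s: 31.32
ee_pos: [0.4403, -0.3516, 0.0239]
ee_rot: [-2.221, -2.215, 0.001]
wrist_force: [0.3, -0.4, -0.7]
width: 0.0346
finger_force: 60.2
```

Request:
carry_out(moves=[{"travel": [0, 0, 0.004], "angular": [0, 0, 0], "claw": -1}, {"travel": [0, 0, 0.004], "angular": [0, 0, 0], "claw": -1}, {"travel": [0, 0, 0], "angular": [0, 0, 0], "claw": -1}, {"travel": [0, 0, 0], "angular": [0, 0, 0], "claw": -1}, {"travel": [0, 0, 0], "angular": [0, 0, 0], "claw": -1}, {"travel": [0, 0, 0], "angular": [0, 0, 0], "claw": -1}, {"travel": [0, 0, 0], "angular": [0, 0, 0], "claw": -1}, {"travel": [0, 0, 0], "angular": [0, 0, 0], "claw": -1}])

```text
time_s: 31.98
ee_pos: [0.4429, -0.3534, 0.018]
ee_rot: [2.222, 2.217, 0.001]
wrist_force: [0.9, -1.0, 2.4]
width: 0.0343
finger_force: 60.2
```

Request:
carry_out(moves=[{"travel": [0, 0, 0.002], "angular": [0, 0, 0], "claw": -1}, {"travel": [0, 0, 0], "angular": [0, 0, 0], "claw": -1}, {"travel": [0, 0, 0], "angular": [0, 0, 0], "claw": -1}, {"travel": [0, 0, 0], "angular": [0, 0, 0], "claw": -1}, {"travel": [0, 0, 0], "angular": [0, 0, 0], "claw": -1}, {"travel": [0, 0, 0], "angular": [0, 0, 0], "claw": -1}, {"travel": [0, 0, 0], "angular": [0, 0, 0], "claw": -1}, {"travel": [0, 0, 0], "angular": [0, 0, 0], "claw": -1}])

```text
time_s: 32.65
ee_pos: [0.4421, -0.3529, 0.0154]
ee_rot: [2.224, 2.219, 0.0]
wrist_force: [2.2, -1.4, 3.8]
width: 0.0344
finger_force: 60.3
```

The force is about 3.4 N at 4 mm with a slope near 0.6 N/mm, so this one is weak and goes to the tray.

Request:
carry_out(moves=[{"travel": [0, 0, -0.03], "angular": [0, 0, 0], "claw": -1}, {"travel": [0, 0, -0.03], "angular": [0, 0, 0], "claw": -1}, {"travel": [0, 0, -0.03], "angular": [0, 0, 0], "claw": -1}, {"travel": [0.0323, 0, 0], "angular": [0, 0, 0], "claw": -1}, {"travel": [0.0323, 0, 0], "angular": [0, 0, 0], "claw": -1}, {"travel": [0.0323, 0, 0], "angular": [0, 0, 0], "claw": -1}, {"travel": [0.0323, 0, 0], "angular": [0, 0, 0], "claw": -1}, {"travel": [0.0323, 0, 0], "angular": [0, 0, 0], "claw": -1}])

```text
time_s: 33.32
ee_pos: [0.4394, -0.1891, 0.1036]
ee_rot: [-2.221, -2.214, 0.004]
wrist_force: [1.3, 0.6, -1.4]
width: 0.0345
finger_force: 61.1
```

Request:
carry_out(moves=[{"travel": [0.0323, 0, 0], "angular": [0, 0, 0], "claw": -1}, {"travel": [0.0323, 0, 0], "angular": [0, 0, 0], "claw": -1}, {"travel": [0.0323, 0, 0], "angular": [0, 0, 0], "claw": -1}, {"travel": [0.0323, 0, 0], "angular": [0, 0, 0], "claw": -1}, {"travel": [0.0323, 0, 0], "angular": [0, 0, 0], "claw": -1}, {"travel": [0.0323, 0, 0], "angular": [0, 0, 0], "claw": -1}, {"travel": [0.0323, 0, 0], "angular": [0, 0, 0], "claw": -1}, {"travel": [0.0323, 0, 0], "angular": [0, 0, 0], "claw": -1}])

```text
time_s: 33.98
ee_pos: [0.44, 0.068, 0.1038]
ee_rot: [-2.222, -2.217, 0.008]
wrist_force: [1.0, 0.0, -0.8]
width: 0.0344
finger_force: 61.1
```

Request:
carry_out(moves=[{"travel": [0.0323, 0, 0], "angular": [0, 0, 0], "claw": -1}, {"travel": [0.0323, 0, 0], "angular": [0, 0, 0], "claw": -1}, {"travel": [0.0323, 0, 0], "angular": [0, 0, 0], "claw": -1}, {"travel": [0.0323, 0, 0], "angular": [0, 0, 0], "claw": -1}, {"travel": [0.0323, 0, 0], "angular": [0, 0, 0], "claw": -1}, {"travel": [0.0323, 0, 0], "angular": [0, 0, 0], "claw": -1}, {"travel": [0.0323, 0, 0], "angular": [0, 0, 0], "claw": -1}, {"travel": [0.0323, 0, 0], "angular": [0, 0, 0], "claw": -1}])

```text
time_s: 34.65
ee_pos: [0.4411, 0.3253, 0.1033]
ee_rot: [-2.224, -2.219, 0.01]
wrist_force: [0.9, -0.2, -0.7]
width: 0.0346
finger_force: 61.1
```

Request:
carry_out(moves=[{"travel": [0, 0, 0.03], "angular": [0, 0, 0], "claw": -1}, {"travel": [0, 0, 0.03], "angular": [0, 0, 0], "claw": -1}, {"travel": [0, 0, 0.02], "angular": [0, 0, 0], "claw": -1}, {"travel": [0, 0, 0.009], "angular": [0, 0, 0], "claw": -1}, {"travel": [0, 0, 0], "angular": [0, 0, 0], "claw": -1}, {"travel": [0, 0, 0], "angular": [0, 0, 0], "claw": 0.2}, {"travel": [0, 0, 0], "angular": [0, 0, 0], "claw": 0.2}, {"travel": [0, 0, 0], "angular": [0, 0, 0], "claw": 0.2}])

```text
time_s: 35.32
ee_pos: [0.4448, 0.3261, 0.018]
ee_rot: [2.224, 2.218, 0.005]
wrist_force: [0.9, -0.0, -0.3]
width: 0.0514
finger_force: 0.0
```

Request:
carry_out(moves=[{"travel": [0, 0, -0.02], "angular": [0, 0, 0], "claw": 0.2}, {"travel": [0, 0, -0.035], "angular": [0, 0, 0], "claw": 0.2}, {"travel": [0, 0, -0.035], "angular": [0, 0, 0], "claw": 0.2}, {"travel": [0, 0, -0.035], "angular": [0, 0, 0], "claw": 0.6}, {"travel": [-0.0332, 0.0012, 0], "angular": [0, 0, 0], "claw": 0.6}, {"travel": [-0.0332, 0.0012, 0], "angular": [0, 0, 0], "claw": 0.6}, {"travel": [-0.0332, 0.0012, 0], "angular": [0, 0, 0], "claw": 0.6}, {"travel": [-0.0332, 0.0012, 0], "angular": [0, 0, 0], "claw": 0.6}])

```text
time_s: 35.98
ee_pos: [0.4487, 0.1918, 0.1433]
ee_rot: [2.222, 2.219, 0.006]
wrist_force: [0.8, -0.1, -0.9]
width: 0.0684
finger_force: 0.0
```

Request:
carry_out(moves=[{"travel": [-0.0332, 0.0012, 0], "angular": [0, 0, 0], "claw": 0.6}, {"travel": [-0.0332, 0.0012, 0], "angular": [0, 0, 0], "claw": 0.6}, {"travel": [-0.0332, 0.0012, 0], "angular": [0, 0, 0], "claw": 0.6}, {"travel": [-0.0332, 0.0012, 0], "angular": [0, 0, 0], "claw": 0.6}, {"travel": [-0.0332, 0.0012, 0], "angular": [0, 0, 0], "claw": 0.6}, {"travel": [-0.0332, 0.0012, 0], "angular": [0, 0, 0], "claw": 0.6}, {"travel": [-0.0332, 0.0012, 0], "angular": [0, 0, 0], "claw": 0.6}, {"travel": [-0.0332, 0.0012, 0], "angular": [0, 0, 0], "claw": 0.6}])

```text
time_s: 36.65
ee_pos: [0.4576, -0.0748, 0.1431]
ee_rot: [2.222, 2.216, 0.003]
wrist_force: [0.8, -1.5, -0.5]
width: 0.0684
finger_force: 0.0
```

Request:
carry_out(moves=[{"travel": [-0.0332, 0.0012, 0], "angular": [0, 0, 0], "claw": 0.6}, {"travel": [-0.0332, 0.0012, 0], "angular": [0, 0, 0], "claw": 0.6}, {"travel": [-0.0332, 0.0012, 0], "angular": [0, 0, 0], "claw": 0.6}, {"travel": [-0.0332, 0.0012, 0], "angular": [0, 0, 0], "claw": 0.6}, {"travel": [0, 0, 0], "angular": [0, 0, 0], "claw": 0.6}, {"travel": [0, 0, 0], "angular": [0, 0, 0], "claw": 0.6}, {"travel": [0, 0, 0], "angular": [0, 0, 0], "claw": 0.6}, {"travel": [0, 0, 0], "angular": [0, 0, 0], "claw": 0.6}])

```text
time_s: 37.32
ee_pos: [0.4616, -0.205, 0.1419]
ee_rot: [2.223, 2.22, 0.001]
wrist_force: [0.2, -0.2, 0.6]
width: 0.0683
finger_force: 0.0
```

```bash
python3 -c "
from h import *
near('w6.png')
cv2.imwrite('pics/t5.png',cv2.cvtColor(cv2.resize(arm.get_image('top')[140:300,110:430],None,fx=2,fy=2),cv2.COLOR_RGB2BGR))"
```

```text
tcp [ 0.4616 -0.205   0.1419] yaw 89.9 w 0.0683
(array([275., 205.]), 0.4599, -0.2058, 0.0341, 0.0347, 89.9)
```

View pics/t5.png

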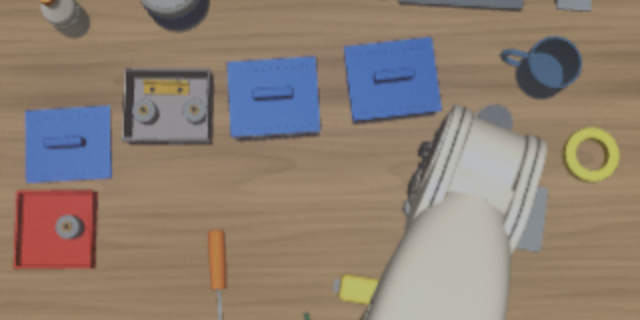

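The weak mount stands in the tray at (67,227) and the other objects are unmoved. Now the last mount.

Request:
carry_out(moves=[{"travel": [-0.0005, -0.0017, 0.025], "angular": [0, 0, 0], "claw": 0.6}, {"travel": [0, 0, 0.025], "angular": [0, 0, 0], "claw": 0.6}, {"travel": [0, 0, 0.025], "angular": [0, 0, 0], "claw": 0.6}, {"travel": [0, 0, 0.025], "angular": [0, 0, 0], "claw": 0.6}, {"travel": [0, 0, 0.025], "angular": [0, 0, 0], "claw": 0.6}, {"travel": [0, 0, 0.009], "angular": [0, 0, 0], "claw": 0.6}, {"travel": [0, 0, 0], "angular": [0, 0, 0], "claw": 0.6}, {"travel": [0, 0, 0], "angular": [0, 0, 0], "claw": -1}])

```text
time_s: 38.08
ee_pos: [0.46, -0.2057, 0.0076]
ee_rot: [-2.222, -2.22, 0.0]
wrist_force: [0.2, 0.5, 0.2]
width: 0.0578
finger_force: 0.0
```

Request:
carry_out(moves=[{"travel": [0, 0, 0], "angular": [0, 0, 0], "claw": -1}, {"travel": [0, 0, 0], "angular": [0, 0, 0], "claw": -1}, {"travel": [0, 0, 0], "angular": [0, 0, 0], "claw": -1}, {"travel": [0, 0, 0], "angular": [0, 0, 0], "claw": -1}, {"travel": [0, 0, 0], "angular": [0, 0, 0], "claw": -1}, {"travel": [0, 0, 0], "angular": [0, 0, 0], "claw": -1}, {"travel": [0, 0, -0.005], "angular": [0, 0, 0], "claw": -1}, {"travel": [0, 0, -0.03], "angular": [0, 0, 0], "claw": -1}])

```text
time_s: 38.75
ee_pos: [0.4551, -0.2044, 0.0382]
ee_rot: [-2.217, -2.211, 0.007]
wrist_force: [-0.4, -0.3, -1.7]
width: 0.0346
finger_force: 60.0
```

Request:
carry_out(moves=[{"travel": [0, 0, -0.03], "angular": [0, 0, 0], "claw": -1}, {"travel": [0, 0, -0.03], "angular": [0, 0, 0], "claw": -1}, {"travel": [-0.0293, -0.0033, 0], "angular": [0, 0, 0], "claw": -1}, {"travel": [-0.0293, -0.0033, 0], "angular": [0, 0, 0], "claw": -1}, {"travel": [-0.0293, -0.0033, 0], "angular": [0, 0, 0], "claw": -1}, {"travel": [-0.0293, -0.0033, 0], "angular": [0, 0, 0], "claw": -1}, {"travel": [-0.0293, -0.0033, 0], "angular": [0, 0, 0], "claw": -1}, {"travel": [0, 0, 0], "angular": [0, 0, 0], "claw": -1}])

```text
time_s: 39.42
ee_pos: [0.4415, -0.3575, 0.1017]
ee_rot: [2.229, 2.212, -0.004]
wrist_force: [1.1, -0.7, -1.8]
width: 0.0344
finger_force: 60.0
```

Request:
carry_out(moves=[{"travel": [0, 0, 0.03], "angular": [0, 0, 0], "claw": -1}, {"travel": [0, 0, 0.03], "angular": [0, 0, 0], "claw": -1}, {"travel": [0, 0, 0.015], "angular": [0, 0, 0], "claw": -1}, {"travel": [0, 0, 0.003], "angular": [0, 0, 0], "claw": -1}, {"travel": [0, 0, 0], "angular": [0, 0, 0], "claw": -1}, {"travel": [0, 0, 0], "angular": [0, 0, 0], "claw": -1}, {"travel": [0, 0, 0], "angular": [0, 0, 0], "claw": -1}, {"travel": [0, 0, 0], "angular": [0, 0, 0], "claw": -1}])

```text
time_s: 40.08
ee_pos: [0.444, -0.3533, 0.0257]
ee_rot: [2.222, 2.217, 0.0]
wrist_force: [-0.7, 0.1, -0.9]
width: 0.0341
finger_force: 60.2
```

Request:
carry_out(moves=[{"travel": [0, 0, 0.004], "angular": [0, 0, 0], "claw": -1}, {"travel": [0, 0, 0.004], "angular": [0, 0, 0], "claw": -1}, {"travel": [0, 0, 0], "angular": [0, 0, 0], "claw": -1}, {"travel": [0, 0, 0], "angular": [0, 0, 0], "claw": -1}, {"travel": [0, 0, 0], "angular": [0, 0, 0], "claw": -1}, {"travel": [0, 0, 0], "angular": [0, 0, 0], "claw": -1}, {"travel": [0, 0, 0], "angular": [0, 0, 0], "claw": -1}, {"travel": [0, 0, 0], "angular": [0, 0, 0], "claw": -1}])

```text
time_s: 40.75
ee_pos: [0.4443, -0.3536, 0.0182]
ee_rot: [2.221, 2.216, 0.001]
wrist_force: [-0.9, 1.3, 7.5]
width: 0.0347
finger_force: 60.6
```

About 8.4 N, so this one is strong and goes in the middle slot.

Request:
carry_out(moves=[{"travel": [0, 0, -0.0325], "angular": [0, 0, 0], "claw": -1}, {"travel": [0, 0, -0.0325], "angular": [0, 0, 0], "claw": -1}, {"travel": [0, 0, -0.0325], "angular": [0, 0, 0], "claw": -1}, {"travel": [0, 0, -0.0325], "angular": [0, 0, 0], "claw": -1}, {"travel": [0.0308, 0.0101, 0], "angular": [0, 0, 0], "claw": -1}, {"travel": [0.0308, 0.0101, 0], "angular": [0, 0, 0], "claw": -1}, {"travel": [0.0308, 0.0101, 0], "angular": [0, 0, 0], "claw": -1}, {"travel": [0.0308, 0.0101, 0], "angular": [0, 0, 0], "claw": -1}])

```text
time_s: 41.42
ee_pos: [0.4838, -0.2285, 0.1465]
ee_rot: [2.225, 2.217, 0.0]
wrist_force: [-0.3, -0.0, -0.9]
width: 0.0348
finger_force: 61.2
```

Request:
carry_out(moves=[{"travel": [0.0308, 0.0101, 0], "angular": [0, 0, 0], "claw": -1}, {"travel": [0.0308, 0.0101, 0], "angular": [0, 0, 0], "claw": -1}, {"travel": [0.0308, 0.0101, 0], "angular": [0, 0, 0], "claw": -1}, {"travel": [0.0308, 0.0101, 0], "angular": [0, 0, 0], "claw": -1}, {"travel": [0.0308, 0.0101, 0], "angular": [0, 0, 0], "claw": -1}, {"travel": [0.0308, 0.0101, 0], "angular": [0, 0, 0], "claw": -1}, {"travel": [0.0308, 0.0101, 0], "angular": [0, 0, 0], "claw": -1}, {"travel": [0.0308, 0.0101, 0], "angular": [0, 0, 0], "claw": -1}])

```text
time_s: 42.08
ee_pos: [0.5651, 0.0183, 0.1461]
ee_rot: [-2.224, -2.219, 0.0]
wrist_force: [0.3, -0.4, -1.9]
width: 0.0344
finger_force: 61.2
```

Request:
carry_out(moves=[{"travel": [0.0308, 0.0101, 0], "angular": [0, 0, 0], "claw": -1}, {"travel": [0.0308, 0.0101, 0], "angular": [0, 0, 0], "claw": -1}, {"travel": [0.0308, 0.0101, 0], "angular": [0, 0, 0], "claw": -1}, {"travel": [0.0308, 0.0101, 0], "angular": [0, 0, 0], "claw": -1}, {"travel": [0.0308, 0.0101, 0], "angular": [0, 0, 0], "claw": -1}, {"travel": [0, 0, 0], "angular": [0, 0, 1.4], "claw": -1}, {"travel": [0, 0, 0], "angular": [0, 0, 0], "claw": -1}, {"travel": [0, 0, 0], "angular": [0, 0, 0], "claw": -1}])

```text
time_s: 42.75
ee_pos: [0.6153, 0.1703, 0.1456]
ee_rot: [-2.25, -2.192, 0.003]
wrist_force: [-0.2, -0.4, -0.6]
width: 0.0344
finger_force: 61.2
```

Run:
```python
from h import *
s=arm.state();r=s["ee_rot"];print(s["ee_pos"],s["width"],np.degrees(2*np.arctan2(r[1],r[0]))%360)
im=snap("wrist","w7.png")
```

```text
[0.61525966 0.17030887 0.1456029 ] 0.03438081376152374 88.51967138132176
```

View pics/w7.png

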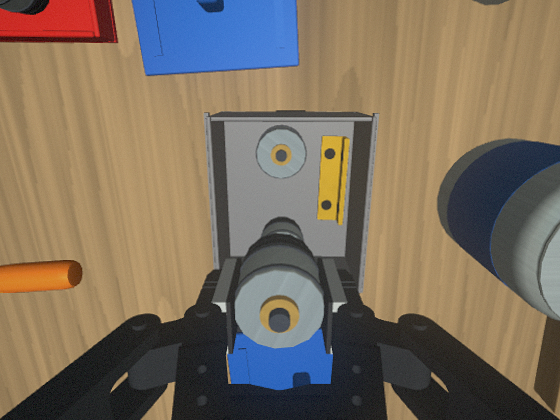

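The +y mount stands upright in the tub with its stud at (281,155). The held mount is lined up in the same row. I check the spacing before lowering.

Run:
```python
from h import *
print(ray("wrist",[(281,155)],.048).round(4)); print(ray("wrist",[(209,116),(375,116)],.06).round(4)); print("held",ray("wrist",[(280,321)],.1456+.037).round(4))
near('w8.png')
# tub -y mount from top view t4 (before): stud pixel
print(ray("top",[(110+193/2,140+110/2),(110+146/2,140+110/2)],.048).round(4))
```

```text
[[0.6182 0.2082 0.048 ]]
[[0.5728 0.2365 0.06  ]
 [0.6788 0.2337 0.06  ]]
held [[0.6163 0.1717 0.1826]]
tcp [0.6153 0.1696 0.1459] yaw 88.5 w 0.0346
(array([544., 228.]), 0.8138, 0.145, 0.0304, 0.0539, 12.3)
(array([289., 180.]), 0.6241, 0.1815, 0.1098, 0.1228, 88.5)
[[0.6119 0.1306 0.048 ]
 [0.6136 0.2028 0.048 ]]
```

Request:
carry_out(moves=[{"travel": [0, 0.001, 0.03], "angular": [0, 0, 0], "claw": -1}, {"travel": [0, 0, 0.03], "angular": [0, 0, 0], "claw": -1}, {"travel": [0, 0, 0.02], "angular": [0, 0, 0], "claw": -1}, {"travel": [0, 0, 0], "angular": [0, 0, 0], "claw": -1}, {"travel": [0, 0, 0.02], "angular": [0, 0, 0], "claw": -1}, {"travel": [0, 0, 0.01], "angular": [0, 0, 0], "claw": -1}, {"travel": [0, 0, 0], "angular": [0, 0, 0], "claw": -1}, {"travel": [0, 0, 0], "angular": [0, 0, 0], "claw": -1}])

```text
time_s: 43.52
ee_pos: [0.6168, 0.1699, 0.0368]
ee_rot: [-2.252, -2.191, 0.001]
wrist_force: [1.0, 0.3, -0.9]
width: 0.0342
finger_force: 61.2
```

Request:
carry_out(moves=[{"travel": [0, 0, 0.01], "angular": [0, 0, 0], "claw": -1}, {"travel": [0, 0, 0.01], "angular": [0, 0, 0], "claw": -1}, {"travel": [0, 0, 0.002], "angular": [0, 0, 0], "claw": -1}, {"travel": [0, 0, 0], "angular": [0, 0, 0], "claw": -1}, {"travel": [0, 0, 0], "angular": [0, 0, 0], "claw": -1}, {"travel": [0, 0, 0], "angular": [0, 0, 0], "claw": -1}, {"travel": [0, 0, 0], "angular": [0, 0, 0], "claw": -1}, {"travel": [0, 0, 0], "angular": [0, 0, 0], "claw": -1}])

```text
time_s: 44.18
ee_pos: [0.6169, 0.1706, 0.0145]
ee_rot: [2.251, 2.192, 0.0]
wrist_force: [-0.8, -0.2, -1.1]
width: 0.0345
finger_force: 61.3
```

Request:
carry_out(moves=[{"travel": [0, 0, 0], "angular": [0, 0, 0], "claw": 0.08}, {"travel": [0, 0, 0], "angular": [0, 0, 0], "claw": 0.08}, {"travel": [0, 0, 0], "angular": [0, 0, 0], "claw": 0.08}, {"travel": [0, 0, 0], "angular": [0, 0, 0], "claw": 0.08}, {"travel": [0, 0, -0.02], "angular": [0, 0, 0], "claw": 0.08}, {"travel": [0, 0, -0.03], "angular": [0, 0, 0], "claw": 0.08}, {"travel": [0, 0, -0.04], "angular": [0, 0, 0], "claw": 0.08}, {"travel": [0, 0, -0.04], "angular": [0, 0, 0], "claw": 0.2}])

```text
time_s: 44.85
ee_pos: [0.6155, 0.1702, 0.1444]
ee_rot: [-2.25, -2.19, 0.005]
wrist_force: [2.4, -0.3, 0.2]
width: 0.0515
finger_force: 0.0
```

Request:
carry_out(moves=[{"travel": [0.033, -0.01, 0], "angular": [0, 0, 0], "claw": 0.2}, {"travel": [0.033, -0.01, 0], "angular": [0, 0, 0], "claw": 0.2}, {"travel": [0.033, -0.01, 0], "angular": [0, 0, 0], "claw": 0.2}, {"travel": [0.033, -0.01, 0], "angular": [0, 0, 0], "claw": 0.2}, {"travel": [0.033, -0.01, 0], "angular": [0, 0, 0], "claw": 0.2}, {"travel": [0, 0, 0], "angular": [0, 0, -3.9], "claw": 0.2}, {"travel": [0, 0, 0], "angular": [0, 0, 0], "claw": 0.2}, {"travel": [0, 0, 0], "angular": [0, 0, 0], "claw": 0.2}])

```text
time_s: 45.52
ee_pos: [0.5709, 0.3369, 0.1441]
ee_rot: [2.176, 2.266, -0.001]
wrist_force: [0.4, 0.4, 0.2]
width: 0.0512
finger_force: 0.0
```

Run:
```python
from h import *
near("w9.png")
im=cv2.cvtColor(cv2.imread("pics/w9.png"),cv2.COLOR_BGR2RGB)
hsv=cv2.cvtColor(im,cv2.COLOR_RGB2HSV);H,S,V=[hsv[...,i].astype(int) for i in range(3)]
m=((H>100)&(H<130)&(S>100)&(V>70)).astype(np.uint8);m[340:]=0
m=cv2.morphologyEx(m,cv2.MORPH_CLOSE,np.ones((9,9)))
print(rects("wrist",im,m,.010,3000))
cv2.imwrite('pics/t6.png',cv2.cvtColor(cv2.resize(arm.get_image('top')[140:280,110:310],None,fx=3,fy=3),cv2.COLOR_RGB2BGR))
```

```text
tcp [0.5709 0.3369 0.1441] yaw 92.3 w 0.0512
(array([105., 215.]), 0.4399, 0.3226, 0.0351, 0.0348, 2.4)
(array([535., 190.]), 0.7589, 0.3554, 0.0103, 0.0431, 76.3)
[(array([280., 187.]), 0.5728, 0.3346, 0.1148, 0.1343, 2.2)]
```

View pics/t6.png

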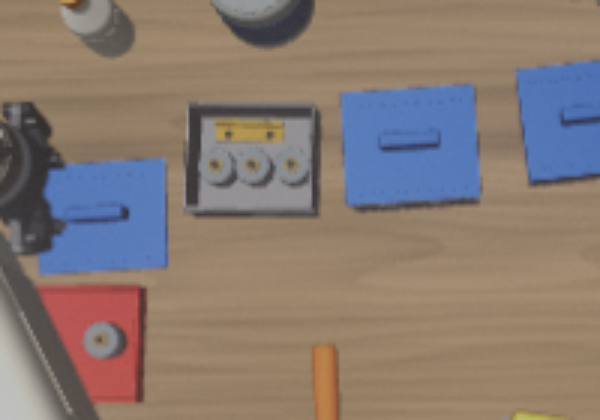

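All three strong mounts stand in a row in the bracket tub, the weak one is in the tray, and the lid is lying as left. Fetching it now.

Request:
carry_out(moves=[{"travel": [-0.002, 0.0015, 0.03], "angular": [0, 0, 0], "claw": 0.2}, {"travel": [0, 0, 0.03], "angular": [0, 0, 0], "claw": 0.2}, {"travel": [0, 0, 0.03], "angular": [0, 0, 0], "claw": 0.2}, {"travel": [0, 0, 0.03], "angular": [0, 0, 0], "claw": 0.2}, {"travel": [0, 0, 0.007], "angular": [0, 0, 0], "claw": 0.2}, {"travel": [0, 0, 0], "angular": [0, 0, 0], "claw": 0.2}, {"travel": [0, 0, 0], "angular": [0, 0, 0], "claw": -1}, {"travel": [0, 0, 0], "angular": [0, 0, 0], "claw": -1}])

```text
time_s: 46.28
ee_pos: [0.5748, 0.3353, 0.0199]
ee_rot: [2.175, 2.265, 0.006]
wrist_force: [-0.4, 0.1, 0.3]
width: 0.0276
finger_force: 0.0
```

Request:
carry_out(moves=[{"travel": [0, 0, 0], "angular": [0, 0, 0], "claw": -1}, {"travel": [0, 0, 0], "angular": [0, 0, 0], "claw": -1}, {"travel": [0, 0, 0], "angular": [0, 0, 0], "claw": -1}, {"travel": [0, 0, 0], "angular": [0, 0, 0], "claw": -1}, {"travel": [0, 0, -0.01], "angular": [0, 0, 0], "claw": -1}, {"travel": [0, 0, -0.03], "angular": [0, 0, 0], "claw": -1}, {"travel": [0, 0, -0.03], "angular": [0, 0, 0], "claw": -1}, {"travel": [0, 0, -0.03], "angular": [0, 0, 0], "claw": -1}])

```text
time_s: 46.95
ee_pos: [0.5721, 0.3346, 0.1185]
ee_rot: [-2.174, -2.267, 0.002]
wrist_force: [1.2, 0.3, 0.1]
width: 0.0127
finger_force: 61.1
```

Request:
carry_out(moves=[{"travel": [0, 0, -0.03], "angular": [0, 0, 0], "claw": -1}, {"travel": [0, 0, 0], "angular": [0, 0, 3.7], "claw": -1}, {"travel": [0, 0, 0], "angular": [0, 0, 0], "claw": -1}, {"travel": [0, 0, 0], "angular": [0, 0, 0], "claw": -1}, {"travel": [0, 0, 0], "angular": [0, 0, 0], "claw": -1}, {"travel": [0, 0, 0], "angular": [0, 0, 0], "claw": -1}, {"travel": [0, 0, 0], "angular": [0, 0, 0], "claw": -1}, {"travel": [0, 0, 0], "angular": [0, 0, 0], "claw": -1}])

```text
time_s: 47.62
ee_pos: [0.5723, 0.3345, 0.1461]
ee_rot: [-2.246, -2.196, 0.003]
wrist_force: [1.5, 0.2, -0.8]
width: 0.0128
finger_force: 61.2
```

Request:
carry_out(moves=[{"travel": [-0.027, 0.0095, 0], "angular": [0, 0, 0], "claw": -1}, {"travel": [-0.027, 0.0095, 0], "angular": [0, 0, 0], "claw": -1}, {"travel": [-0.027, 0.0095, 0], "angular": [0, 0, 0], "claw": -1}, {"travel": [-0.027, 0.0095, 0], "angular": [0, 0, 0], "claw": -1}, {"travel": [-0.027, 0.0095, 0], "angular": [0, 0, 0], "claw": -1}, {"travel": [-0.027, 0.0095, 0], "angular": [0, 0, 0], "claw": -1}, {"travel": [0, 0, 0], "angular": [0, 0, 0], "claw": -1}, {"travel": [0, 0, 0], "angular": [0, 0, 0], "claw": -1}])

```text
time_s: 48.28
ee_pos: [0.6264, 0.1697, 0.1468]
ee_rot: [-2.25, -2.192, 0.001]
wrist_force: [-0.8, 1.2, -0.4]
width: 0.0126
finger_force: 61.2
```

Request:
carry_out(moves=[{"travel": [0, 0, 0.03], "angular": [0, 0, 0], "claw": -1}, {"travel": [0, 0, 0.02], "angular": [0, 0, 0], "claw": -1}, {"travel": [0, 0, 0.01], "angular": [0, 0, 0], "claw": -1}, {"travel": [0, 0, 0], "angular": [0, 0, 0], "claw": -1}, {"travel": [0, 0, 0], "angular": [0, 0, 0], "claw": -1}, {"travel": [0, 0, 0], "angular": [0, 0, 0], "claw": -1}, {"travel": [0, 0, 0], "angular": [0, 0, 0], "claw": -1}, {"travel": [0, 0, 0], "angular": [0, 0, 0], "claw": -1}])

```text
time_s: 48.95
ee_pos: [0.6271, 0.1721, 0.089]
ee_rot: [2.246, 2.195, 0.004]
wrist_force: [0.8, -0.2, -0.6]
width: 0.0127
finger_force: 61.2
```

Request:
carry_out(moves=[{"travel": [-0.0005, -0.001, 0.006], "angular": [0, 0, 0], "claw": -1}, {"travel": [0, 0, 0.004], "angular": [0, 0, 0], "claw": -1}, {"travel": [0, 0, 0.003], "angular": [0, 0, 0], "claw": -1}, {"travel": [0, 0, 0.0025], "angular": [0, 0, 0], "claw": -1}, {"travel": [0, 0, 0], "angular": [0, 0, 0], "claw": -1}, {"travel": [0, 0, 0], "angular": [0, 0, 0], "claw": -1}, {"travel": [0, 0, 0], "angular": [0, 0, 0], "claw": -1}, {"travel": [0, 0, 0], "angular": [0, 0, 0], "claw": -1}])

```text
time_s: 49.62
ee_pos: [0.6249, 0.171, 0.0743]
ee_rot: [2.247, 2.195, 0.002]
wrist_force: [-4.7, -1.6, 12.5]
width: 0.0127
finger_force: 62.9
```

Request:
carry_out(moves=[{"travel": [0, 0, -0.002], "angular": [0, 0, 0], "claw": -1}, {"travel": [0, -0.002, 0], "angular": [0, 0, 0], "claw": -1}, {"travel": [0, 0, 0], "angular": [0, 0, 0], "claw": -1}, {"travel": [0, 0, 0.001], "angular": [0, 0, 0], "claw": -1}, {"travel": [0, 0, 0.001], "angular": [0, 0, 0], "claw": -1}, {"travel": [0, 0, 0], "angular": [0, 0, 0], "claw": -1}, {"travel": [0, 0, 0], "angular": [0, 0, 0], "claw": -1}, {"travel": [0, 0, 0], "angular": [0, 0, 0], "claw": -1}])

```text
time_s: 50.28
ee_pos: [0.6236, 0.1712, 0.0743]
ee_rot: [2.246, 2.195, 0.003]
wrist_force: [-3.3, -1.4, 12.1]
width: 0.0127
finger_force: 63.1
```

Request:
carry_out(moves=[{"travel": [0, 0, -0.001], "angular": [0, 0, 0], "claw": 0.2}, {"travel": [0, 0, 0], "angular": [0, 0, 0], "claw": 0.2}, {"travel": [0, 0, 0], "angular": [0, 0, 0], "claw": 0.2}, {"travel": [0, 0, 0], "angular": [0, 0, 0], "claw": 0.2}, {"travel": [0, 0, -0.03], "angular": [0, 0, 0], "claw": 0.2}, {"travel": [0, 0, -0.04], "angular": [0, 0, 0], "claw": 0.2}, {"travel": [0, 0, -0.04], "angular": [0, 0, 0], "claw": 0.2}, {"travel": [0, 0, -0.03], "angular": [0, 0, 0], "claw": 0.2}])

```text
time_s: 50.95
ee_pos: [0.6235, 0.1713, 0.2154]
ee_rot: [2.246, 2.195, 0.002]
wrist_force: [1.4, -0.8, 0.3]
width: 0.0511
finger_force: 0.0
```

Request:
carry_out(moves=[{"travel": [0, -0.035, 0], "angular": [0, 0, 0], "claw": 0.2}, {"travel": [0, -0.035, 0], "angular": [0, 0, 0], "claw": 0.2}, {"travel": [0, -0.035, 0], "angular": [0, 0, 0], "claw": 0.2}, {"travel": [0, -0.035, 0], "angular": [0, 0, 0], "claw": 0.2}, {"travel": [0, -0.035, 0], "angular": [0, 0, 0], "claw": 0.2}, {"travel": [0, -0.035, 0], "angular": [0, 0, 0], "claw": 0.2}, {"travel": [0, 0, 0], "angular": [0, 0, 0], "claw": 0.2}, {"travel": [0, 0, 0], "angular": [0, 0, 0], "claw": 0.2}])

```text
time_s: 51.62
ee_pos: [0.4114, 0.1759, 0.2127]
ee_rot: [-2.245, -2.197, 0.001]
wrist_force: [0.8, -0.6, 0.2]
width: 0.0513
finger_force: 0.0
```

Run:
```python
from h import *
im=arm.get_image("top")
hsv=cv2.cvtColor(im,cv2.COLOR_RGB2HSV);H,S,V=[hsv[...,i].astype(int) for i in range(3)]
roi=np.zeros(H.shape,bool);roi[150:220,130:345]=1
m=cv2.morphologyEx((roi&(H>100)&(H<135)&(S>110)&(V>90)).astype(np.uint8),cv2.MORPH_CLOSE,np.ones((5,5)))
[print(r) for r in rects("top",im,m,.064,300)]
a=cv2.resize(im[140:300,110:430],(640,320))
b=arm.get_image("scene")[130:370,150:520]
b=cv2.resize(b,(640,415))
cv2.imwrite('pics/fin.png',cv2.cvtColor(b,cv2.COLOR_RGB2BGR));cv2.imwrite('pics/fint.png',cv2.cvtColor(a,cv2.COLOR_RGB2BGR))
```

```text
(array([193., 192.]), 0.6212, 0.1711, 0.1336, 0.1141, 88.7)
(array([246., 188.]), 0.6281, 0.0078, 0.1139, 0.1331, 2.5)
(array([306., 179.]), 0.6512, -0.1729, 0.1145, 0.1336, 5.5)
```

View pics/fin.png

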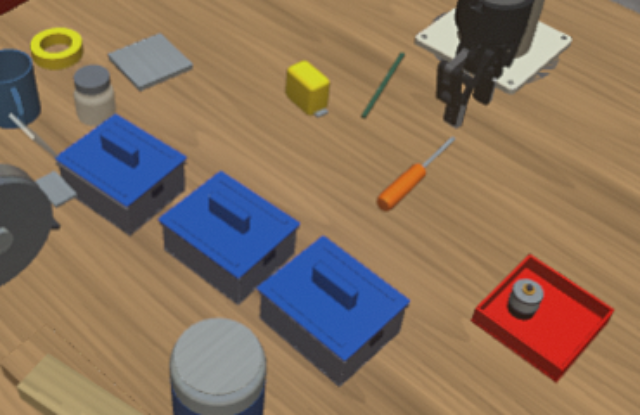

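The scene view shows all three lids down and level, the weak mount in the tray, and the jar, mug and tape in place. Lid positions match the starting ones to within about 2 mm.

```bash
python3 -c "
from workcell import arm
print(arm.close_job())"
```

```text
the job is handed in; nothing more can be done
None
```

Job handed in, no verdict returned: four mounts were on the bench; the three strong ones are in the +y tub with the yellow bracket, the weak one is in the red tray, all three tubs look closed in the last pictures, and the jar, tape and mug were not touched.

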